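# Zero the thickness gauge and hold it on the round test tile

## Task

Check the round clay test tile with the thickness gauge: lift the gauge out of its wooden stand and first zero it by pressing its spring nose gently and upright on the middle of the white ceramic disc for about a second. Then press the nose inside the small dark ring on the round tile, with the gauge standing square to the sloping tile and the nose pushed about half-way in, and finish there, still holding it steady on the spot for the reading. Never push hard, keep the gauge off the square tile, and leave the easels and their tilt, the jars and the mug as they are.

Things in the scene. Friction and masses are not known exactly. Their poses are not given: they have to be found in the camera images.
- stand: Fixed wooden block, 70 x 70 mm and 95 mm tall, with an upright 15 mm hole through its middle, in which the gauge hangs. Origin: centre of its underside, z up. It stands left or right.
- gauge: Loose hand gauge, about 0.12 kg, upright in the stand: grey head 26 x 26 mm, 65 mm tall (grip here), steel stem 11 mm thick, 65 mm long, then the dark spring nose. Origin: centre of the head's underside, resting on the stand 95 mm up; z: along the gauge to the head's top at +65 mm; x, y: square to the head's sides. Free nose tip at z = -82 mm: raise 85 mm to leave the stand.
- nose (a joint): How far the gauge's spring nose is pushed into its stem: 0 free, grows to 0.010 m fully in. Spring 600 N/m without preload: half-way in (5 mm) takes 3 N.
- gauge_tip (a point): The rounded end of the gauge's nose (8 mm thick, ball end); it moves with the nose. z as the gauge's z.
- disc: Fixed zero block: a grey plinth 80 mm across and 12 mm high with a white ceramic disc 50 mm across and 10 mm thick on it. Origin: centre of its underside. It stands on the side away from the stand.
- disc_top (a point): Middle of the white ceramic disc's level top, 22 mm above the work surface, z up.
- board_round: Tilting plywood board 108 x 108 x 10 mm with the ROUND bisque tile (96 mm across, 8 mm thick) fixed on it. It turns on a level axle through its origin (board centre, 66 mm above the work surface) and leans towards the robot by 0.2 to 0.5 rad; hinge stiff (2 N m), gentle pressing does not move it. z: square out of the tile; x: up the slope; y: along the axle.
- round_spot (a point): Test spot on the round tile: centre of a dark ring 23 mm across (20.5 mm inside), on the tile's face, 15 mm up the slope from the tile's centre. z: square out of the tile face.
- board_square: The same board with a SQUARE bisque tile, 88 x 88 x 8 mm, with a like ring; not to be touched. Its origin and axes are as for the round one.
- square_spot (a point): The like ring's centre on the square tile, 15 mm up the slope from its centre.
- easel_round: Fixed wooden easel that carries the round tile's board: foot 100 x 136 x 12 mm and two cheeks 10 mm thick, 78 mm high, at both ends of the axle, 136 mm over all. Origin: centre of its underside; x away from the robot at yaw 0.
- easel_square: The like easel with the square tile.
- jar: Closed pink glaze jar, 66 mm across, 80 mm tall, a bystander. Origin: centre of its underside.
- mug: Bisque mug, 80 mm across, 90 mm tall, a bystander. Origin: centre of its underside.
- pot: Closed blue glaze jar, 72 mm across, 90 mm tall, a bystander. Origin: centre of its underside.
Things that resemble listed ones, but are neither listed nor needed, are in the scene too. There is more than one size of the gauge; the job needs the smaller.

How it is judged:
By the outcome, as a careful person would: the job done as asked, in the order asked, and still so for the second after the job is handed in, while the arm keeps its last pose, push and grip.
It also fails if it takes over 69 s, if anything falls off the work surface, if the arm or the gripper's body presses on something with over 40 N, if the wrist force passes 120 N, or if a joint passes its speed limit or range.

## Robot

A 7-joint arm with a two-finger parallel gripper is mounted at the origin on the work surface. World frame = base frame: x ahead of the robot, y to its left, z up, the work surface at z = 0. Lengths are in mm, angles in rad, forces in N, time in s.
With the tool pointing down it reaches from about 400 to 875 mm from the base axis. Payload 4.4 kg.
Tool frame: the origin (TCP) lies midway between the tips of the shut fingers; the grasp point (between the pads) lies 19 mm behind it; z points along the fingers, y is the direction in which the jaws open and shut (so a half turn about z gives the same grasp; the last joint's range is limited). The gripper opens to 85 mm and grips with 20 to 120 N. Pads are 22 mm wide; open, the fingers measure 114 mm over their backs; the gripper's body (76 mm by 85 mm) begins 54 mm behind the grasp point. The pads swing forward as they close: fully open they stand 13 mm farther back than shut.
Start: joints at [1.233, 0.628, 0.038, 1.517, -0.027, 0.996, -0.02], TCP at [174.531, -626.145, 207.313] pointing down, gripper open.
Joint ranges: [-3.06, 3.06], [-0.37, 2.12], [-1.25, 1.32], [0.18, 2.47], [-1.1, 4.24], [0.23, 1.98], [-2.94, 2.94]. Speed limits (rad/s): [2.57, 2.57, 3.14, 3.14, 3.14, 3.14, 3.14].

## Interface

Orientations are given as [roll, pitch, yaw] about the fixed x, y, z axes, in that order (R = Rz(yaw) Ry(pitch) Rx(roll)).
In Python, from cell import ctrl, vision gives the robot as it stands.
- The arm moves only by the tool play_rows, never from a script. Its arguments are lists of equal length, an entry for each row: "slide": the shift along the tool's x, y, z in mm, a list of three; "turn": the turn about the tool's z in rad; "fingers": the opening, from 0 (shut) to 1 (fully open). A call has 1 to 5 rows; each row is the pose to reach, as a shift and turn from the pose measured when the call began, along the tool's axes at that moment; what a row does not reach only later rows make up. A row lasts 1/8 s, in which the tool goes at most 62.5 mm and 10.7 degrees, less where a joint would pass 70% of its speed; a pose out of reach is approached as far as the arm can. A call with a gripper value outside its range is refused whole. The fingers move at their own pace and stop on an object; the grip force is fixed at half the most. Time passes only in rows, so rows that repeat a pose let the fingers close. It gives the time, the measured TCP pose, the force and the opening at its end, in the units of the state.
- ctrl.read_state(): the state, without advancing time (a new reading comes with each control period).
- vision.get_image(name): name is "side" or "top" or "wrist"; returns (picture, depth): 384x512x3 uint8, blue, green, red; 384x512 float32, mm along the optical axis (not along the pixel's ray), 0 where there is no reading.
- vision.camera_params(name): a dict with "fx", "fy", "cx", "cy" (pixels), "position" and "rotation" of the camera in the world. Camera axes: x right, y up, looking along -z (the intrinsics and any distortion apply to the point x, -y, -z); pixel columns grow to the right and rows downward; lengths in mm; the calibration is good to about 2 mm. A picture is of the moment at which its call begins: read the wrist's pose just before it. camera_params takes no time and is no camera call; for the wrist camera it gives the pose at the moment of the call.
- ctrl.finish_job(): hands the job in, once; it reports no verdict.
The state is a dict: "clock": time; "qpos": joint angles; "qd": joint speeds; "tau": joint torques, N m; "eef_pos": TCP position; "tool_rot": TCP orientation; "force": force on the tool from outside, world axes, zero at the start; "torque": the same for the moment, N m; "width": finger opening in mm.
Only numpy, scipy, OpenCV 4.12 (cv2) and the standard library are available. Lean on these libraries where they do the work, as an engineer would, in place of code of your own. Each camera call takes 0.05 s, during which the arm holds its last target.

## Working session

There is one attempt and no reset: what is moved stays moved. The work goes in short steps, Python scripts to look and compute and a tool call to move; the robot and the scene stay as the last step left them, time stands still between calls to the robot, and variables do not carry over. Pictures are saved under pics/ and viewed, and the job is handed in when it is done.

Besides the shell and the picture viewer there is one more tool, called as name([rows], argument=value, ...), one row to a line, values as JSON. play_rows: Moves the arm, as the interface text tells. Its arguments: {"type":"object","properties":{"slide":{"type":"array"},"turn":{"type":"array"},"fingers":{"type":"array"}},"required":["slide","turn","fingers"]}

```bash
ls; mkdir -p pics; python3 - <<'E'
from cell import ctrl, vision
import cv2,numpy as np
print(ctrl.read_state())
for n in ["side","top","wrist"]:
    p=vision.camera_params(n); print(n,p)
    im,d=vision.get_image(n); cv2.imwrite(f"pics/{n}0.png",im); np.savez(f"pics/{n}0.npz",im=im,d=d,**{k:np.array(v) for k,v in p.items() if not isinstance(v,str)})
E
```

```text
pics
{'clock': 0.0, 'qpos': array([ 1.23323678,  0.62933961,  0.0384197 ,  1.51838746, -0.02702805,
        0.99631294, -0.02000669]), 'qd': array([ 7.20390579e-04,  1.28276258e-03, -1.05164004e-03,  9.22425094e-05,
       -4.28709849e-04, -1.05487182e-04, -2.13415488e-05]), 'tau': array([ 5.60516746e-04, -5.63387203e+01,  1.22610312e+00, -1.93436569e+01,
        1.09463718e-02,  1.06313929e-02, -1.81151512e-05]), 'eef_pos': array([ 174.34096589, -625.46943803,  206.3867329 ]), 'tool_rot': array([-3.13966214e+00, -1.08794403e-05,  2.71755144e-01]), 'force': array([ 0.57325594, -0.59250037, -0.18619989]), 'torque': array([-0.02447614,  0.00570595,  0.02432992]), 'width': 84.98189634532038}
side {'fx': 350.2641889387962, 'fy': 350.2641889387962, 'cx': 256.11536061424573, 'cy': 195.51392613458717, 'position': array([ 312.06303257, -549.42601942,  685.88487882]), 'rotation': array([ 0.79995239,  0.00391592, -0.34543171])}
top {'fx': 378.2684695630385, 'fy': 378.2684695630385, 'cx': 255.35958643492634, 'cy': 191.1001897839702, 'position': array([ 326.52847643,   -9.91280716, 1147.79393202]), 'rotation': array([ 0.17355681,  0.03139328, -1.57822065])}
wrist {'fx': 272.58984745791514, 'fy': 272.58984745791514, 'cx': 255.43014379718932, 'cy': 195.24260323173883, 'position': array([ 248.15229712, -606.32057199,  373.95028574]), 'rotation': array([-0.30070259,  0.00285057, -1.29855488])}
```

View pics/side0.png

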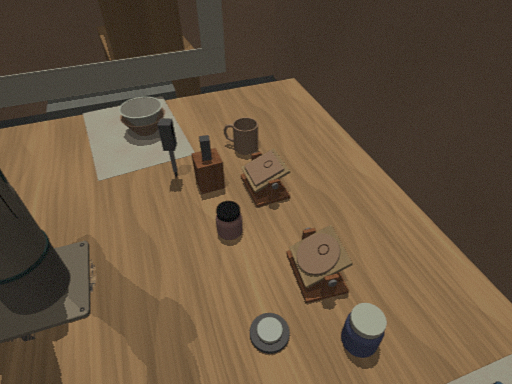

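View pics/top0.png

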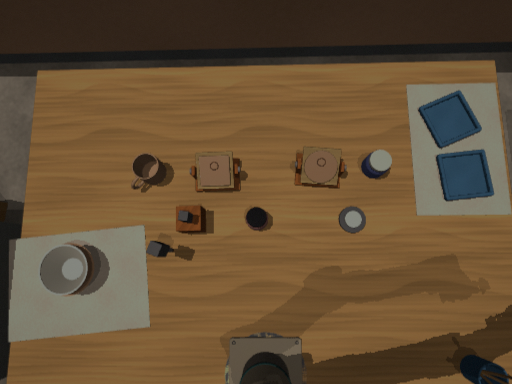

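View pics/wrist0.png

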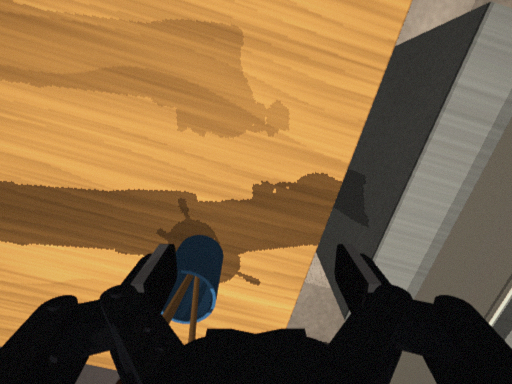

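The side and top views show the stand with its gauge at top (190,218). The larger gauge is at (160,249), the disc at (352,219), the round tile at (321,166) and the square tile at (215,172). The blue jar is right of the round tile.

```bash
cat > h.py <<'E'
import numpy as np, cv2
from scipy.spatial.transform import Rotation as Ro
def load(f):
    z=np.load(f); return {k:z[k] for k in z.files}
def cloud(s):
    d=s['d'].astype(float); v,u=np.mgrid[0:384,0:512]
    x=(u-s['cx'])/s['fx']*d; y=(v-s['cy'])/s['fy']*d
    P=np.stack([x,-y,-d],-1)@Ro.from_euler('xyz',s['rotation']).as_matrix().T+s['position']
    P[d<=0]=np.nan; return P
def proj(s,p):
    q=(np.atleast_2d(p)-s['position'])@Ro.from_euler('xyz',s['rotation']).as_matrix()
    return np.stack([s['cx']+s['fx']*q[:,0]/-q[:,2], s['cy']-s['fy']*q[:,1]/-q[:,2]],-1)
def snap(n,f):
    from cell import vision
    p=vision.camera_params(n); im,d=vision.get_image(n)
    cv2.imwrite(f"pics/{f}.png",im); s=dict(im=im,d=d,**{k:np.array(v) for k,v in p.items() if not isinstance(v,str)}); np.savez(f"pics/{f}.npz",**s); return s
E
python3 - <<'E'
from h import *
np.set_printoptions(precision=1,suppress=True)
for n,pts in [("top",dict(head=(185,216),standtop=(198,222),disc=(352,219),rt=(321,162),rt_lo=(321,175),sq=(214,167),jar=(256,217),big=(157,249),pot=(380,158),table=(300,280),mug=(148,168))),
  ("side",dict(head=(205,143),disc=(270,329),rt=(323,250),sq=(268,164),big=(167,123)))]:
    s=load(f"pics/{n}0.npz"); P=cloud(s)
    for k,(u,v) in pts.items(): print(n,k,np.nanmedian(P[v-1:v+2,u-1:u+2].reshape(-1,3),0))
# regions
for n in ["top","side"]:
    P=cloud(load(f"pics/{n}0.npz")); Z=P[...,2]
    m=(P[...,0]>380)&(P[...,0]<800)&(P[...,1]>-400)&(P[...,1]<400)
    c=m&(Z>140)&(Z<175)
    nl,L,st,ce=cv2.connectedComponentsWithStats(c.astype(np.uint8))
    for i in range(1,nl):
        if st[i,4]>5: q=P[L==i]; print(n,st[i],q.mean(0),q.min(0),q.max(0))
E
python3 -c "
import cv2
a=cv2.imread('pics/top0.png')[130:260,120:400]; cv2.imwrite('pics/t0c.png',cv2.resize(a,None,fx=2.8,fy=2.8,interpolation=2))
a=cv2.imread('pics/side0.png')[100:360,140:400]; cv2.imwrite('pics/s0c.png',cv2.resize(a,None,fx=2.3,fy=2.3,interpolation=2))"
```

```text
top head [436.1 205.9 159.8]
top standtop [425.7 183.2  94.6]
top disc [ 436.6 -261.4   23.2]
top rt [ 596.2 -168.    83.7]
top rt_lo [ 561.5 -168.7   67.2]
top sq [585.6 141.4  85.2]
top jar [439.7  21.   78.3]
top big [349.5 269.2 187.6]
top pot [ 603.5 -334.6   89. ]
top table [ 260.3 -105.3    1.3]
top mug [605.1 360.7   4.4]
side head [437.7 198.  151. ]
side disc [ 439.8 -266.9   22.3]
side rt [ 597.2 -170.3   84.1]
side sq [592.2 140.6  82.2]
side big [357.8 267.2 188.1]
top [178 211  12  11 115] [435.7 210.4 158.3] [422.7 197.5 141.2] [449.2 225.  163.5]
side [199 135  12  13 118] [438.8 204.7 154. ] [425.3 194.9 140.3] [453.1 224.4 160.9]
```

View pics/t0c.png

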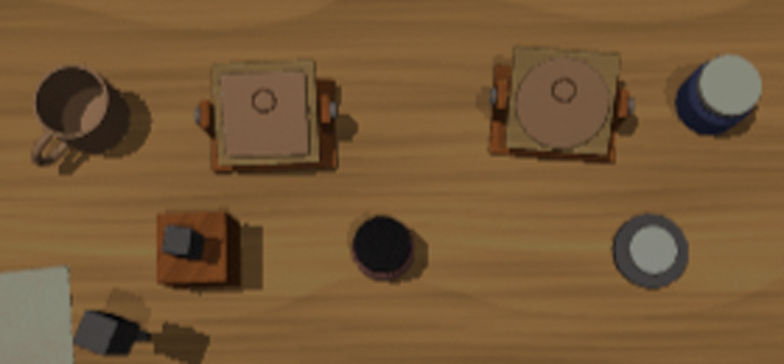

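View pics/s0c.png

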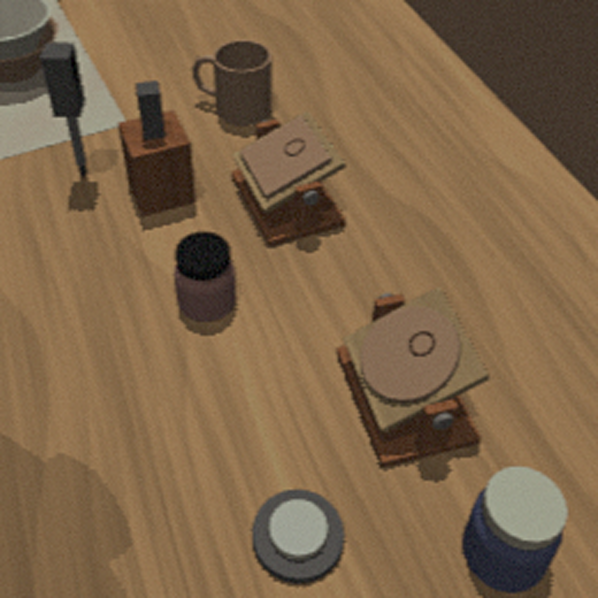

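```bash
python3 - <<'E'
from h import *
np.set_printoptions(precision=2,suppress=True)
for n in ["top","side"]:
    s=load(f"pics/{n}0.npz"); P=cloud(s)
    # disc
    Z=P[...,2]
    for lo,hi,nm in[(17,30,'disc'),(6,17,'plinth')]:
        m=(abs(P[...,0]-438)<50)&(abs(P[...,1]+265)<50)&(Z>lo)&(Z<hi); q=P[m]; print(n,nm,m.sum(),np.median(q,0),(q.min(0)+q.max(0))/2,np.ptp(q,axis=0))
    m=(abs(P[...,0]-432)<60)&(abs(P[...,1]-195)<60)&(Z>85)&(Z<103); q=P[m]; print('stand',m.sum(),np.median(q,0),(q.min(0)+q.max(0))/2,np.ptp(q,axis=0), cv2.minAreaRect(q[:,:2].astype(np.float32)))
    m=(abs(P[...,0]-432)<40)&(abs(P[...,1]-200)<40)&(Z>152); q=P[m]; print('head',m.sum(),np.median(q,0),(q.min(0)+q.max(0))/2,np.ptp(q,axis=0), cv2.minAreaRect(q[:,:2].astype(np.float32)))
    for c in [(596,-168,'round'),(587,141,'sq')]:
        m=(np.hypot(P[...,0]-c[0]+15,P[...,1]-c[1])<36)&(Z>45)&(Z<120); q=P[m]
        for _ in range(4):
            ce=q.mean(0); nrm=np.linalg.svd(q-ce)[2][2]; nrm*=np.sign(nrm[2]); r=(q-ce)@nrm; q=q[abs(r)<4]
        print(n,c[2],len(q),ce,nrm,'tilt',np.arccos(nrm[2]),'az',np.arctan2(-nrm[1],-nrm[0]),'rms',r.std())
        # ring: dark pixels
        g=s['im'].astype(int).sum(-1); mm=m&(g<np.median(g[m])-70); print(' ring',mm.sum(),P[mm].mean(0),np.median(P[mm],0), np.argwhere(mm).mean(0)[::-1])
E
python3 - <<'E'
import sys; sys.path.insert(0,'.')
import cv2
a=cv2.imread('pics/top0.png')[200:240,165:215]; cv2.imwrite('pics/t0s.png',cv2.resize(a,None,fx=12,fy=12,interpolation=2))
E
```

```text
top disc 229 [ 436.58 -264.89   21.97] [ 436.9  -262.21   22.88] [48.33 71.16 11.59]
top plinth 335 [ 434.5  -259.44   11.48] [ 433.91 -264.3    11.5 ] [80.55 78.68 10.31]
stand 481 [429.14 204.42  94.73] [436.32 211.21  93.11] [70.85 71.09 14.5 ] ((436.91790771484375, 211.32742309570312), (70.32080841064453, 69.92781829833984), 2.086437702178955)
head 104 [435.85 211.38 159.68] [435.94 211.55 157.83] [26.5  26.95 11.39] ((436.44281005859375, 211.87222290039062), (25.857131958007812, 26.50664520263672), 80.70638275146484)
top round 514 [ 581.67 -168.28   76.64] [-0.47  0.05  0.88] tilt 0.49488971855572617 az -0.09737866868701936 rms 1.7337298325976773
 ring 21 [ 597.   -167.72   85.47] [ 598.01 -169.38   85.33] [321.1  161.52]
top sq 487 [572.26 140.96  76.68] [-0.39 -0.01  0.92] tilt 0.3979343328486022 az 0.026719441929067583 rms 1.7688430318383268
 ring 24 [588.4  141.23  84.67] [588.63 140.64  85.28] [214.08 166.08]
side disc 511 [ 439.26 -267.11   21.7 ] [ 439.19 -266.32   21.07] [49.66 49.55  7.94]
side plinth 754 [ 434.71 -277.07   11.72] [ 439.43 -265.8    11.49] [79.27 79.18 10.88]
stand 401 [435.23 197.06  94.2 ] [440.06 210.06  93.8 ] [71.56 76.46 16.88] ((439.6782531738281, 210.55966186523438), (70.07032775878906, 76.09432220458984), 1.9131736755371094)
head 77 [438.99 205.59 158.87] [439.57 210.15 156.77] [27.06 28.41  8.25] ((439.8687744140625, 210.0297393798828), (28.4786434173584, 25.55982780456543), 83.62906646728516)
side round 876 [ 581.25 -168.98   74.99] [-0.47  0.05  0.88] tilt 0.49549175262840356 az -0.10073049947557113 rms 1.063856905696215
 ring 53 [ 589.26 -169.24   78.27] [ 594.81 -170.58   82.02] [319.23 252.17]
side sq 411 [572.24 140.63  75.09] [-0.37 -0.01  0.93] tilt 0.38424242940901404 az 0.038346133186751466 rms 1.206864798749186
 ring 32 [579.14 142.11  76.34] [589.13 142.74  82.05] [263.31 166.5 ]
```

View pics/t0s.png

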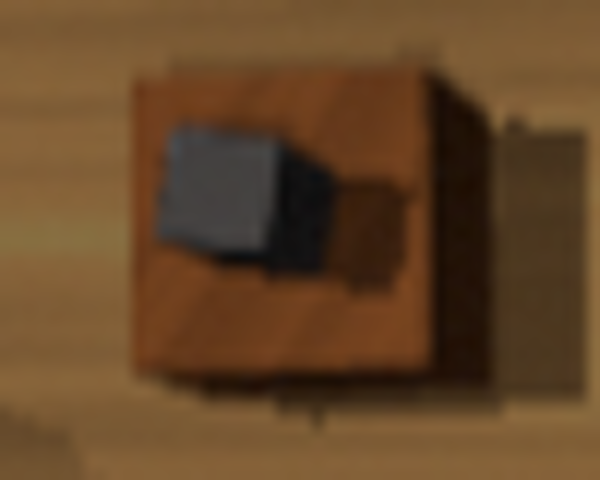

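```bash
cat >> h.py <<'E'
def go(p,yaw=None):
    from cell import ctrl
    st=ctrl.read_state(); R=Ro.from_euler('xyz',st['tool_rot']).as_matrix()
    s=R.T@(np.array(p,float)-st['eef_pos'])
    cy=np.arctan2(R[1,0],R[0,0]); t=0 if yaw is None else -(yaw-cy)
    print('t',round(st['clock'],2),'pos',st['eef_pos'].round(1),'rot',st['tool_rot'].round(3),'F',st['force'].round(2),'w',round(st['width'],1)); print('slide',s.round(1),'turn',round(t,3))
E
python3 -c "
from h import *
go([430,-250,260],-.13)"
```

```text
t 0.15 pos [ 174.4 -625.6  206.6] rot [-3.14   0.     0.272] F [0.12 0.32 0.41] w 85.5
slide [ 347.1 -293.3  -53. ] turn 0.402
```

play_rows([
  [0,0,-50],
  [60,-50,-53],
  [115,-97,-53],
  [170,-144,-53],
  [225,-190,-53],
], turn=[0,0.1,0.2,0.3,0.4], fingers=[1,1,1,1,1])

```text
clock: 0.78
eef_pos: [315.9, -417.2, 259.7]
tool_rot: [-3.14, 0.0, -0.132]
force: [0.2, -0.4, 0.5]
width: 85.4
```

```bash
python3 -c "
from h import *
go([430,0,260],-.13)
go([430,130,260],-.13)"
```

```text
t 0.78 pos [ 315.9 -417.2  259.7] rot [-3.14   0.    -0.132] F [ 0.16 -0.4   0.46] w 85.4
slide [ 5.830e+01 -4.285e+02  4.000e-01] turn -0.002
t 0.78 pos [ 315.9 -417.2  259.7] rot [-3.14   0.    -0.132] F [ 0.16 -0.4   0.46] w 85.4
slide [  41.3 -557.4    0.6] turn -0.002
```

play_rows([
  [40,-55,0],
  [70,-110,0],
  [70,-170,0],
  [65,-230,0],
  [65,-290,0],
], turn=[0,0,0,0,0], fingers=[1,1,1,1,1])

```text
clock: 1.4
eef_pos: [418.2, -136.2, 260.1]
tool_rot: [-3.14, 0.0, -0.132]
force: [1.3, 0.7, 0.5]
width: 85.4
```

```bash
python3 -c "
from h import *
go([400,180,260],-.13)"
```

```text
t 1.4 pos [ 418.2 -136.2  260.1] rot [-3.14   0.    -0.132] F [1.33 0.7  0.52] w 85.4
slide [ -59.6 -311.     0.6] turn -0.002
```

play_rows([
  [-12,-60,0],
  [-24,-120,0],
  [-36,-180,0],
  [-48,-240,0],
  [-55,-300,0],
], turn=[0,0,0,0,0], fingers=[1,1,1,1,1])

```text
clock: 2.02
eef_pos: [402.5, 170.2, 260.7]
tool_rot: [-3.14, 0.0, -0.132]
force: [1.3, -0.3, -0.9]
width: 85.4
```

```bash
python3 -c "
from h import *
s=snap('wrist','w1'); print(s['position'],s['rotation'])
go([437.5,211,260],-.13)
np.set_printoptions(precision=2,suppress=True)
P=cloud(s);Z=P[...,2]
for lo,hi,r in[(85,103,60),(150,170,40)]:
    m=(abs(P[...,0]-438)<r)&(abs(P[...,1]-210)<r)&(Z>lo)&(Z<hi); q=P[m]; print(m.sum(),np.median(q,0),(q.min(0)+q.max(0))/2, cv2.minAreaRect(q[:,:2].astype(np.float32)))
"
```

```text
[478.28181756 159.17152984 428.2269059 ] [-0.3011621   0.00286916 -1.70199346]
t 2.08 pos [402.3 180.3 261.1] rot [-3.132e+00 -1.000e-03 -1.210e-01] F [0.76 8.31 0.32] w 85.4
slide [ 31.2 -34.8   1.4] turn 0.009
2442 [450.15 202.13  96.  ] [439.64 211.35  93.9 ] ((439.54150390625, 211.30892944335938), (70.20259094238281, 70.36883544921875), 1.782257080078125)
728 [440.85 210.32 160.77] [440.17 210.96 156.51] ((439.6275329589844, 211.07107543945312), (26.21514129638672, 26.293670654296875), 82.92437744140625)
```

View pics/w1.png

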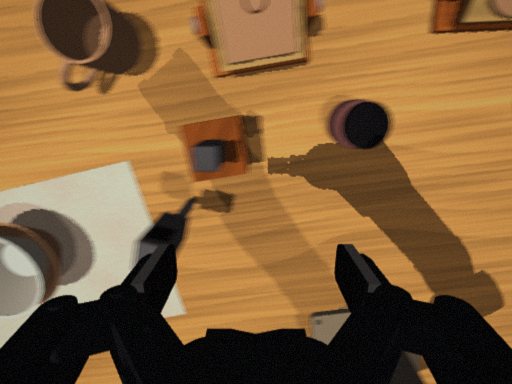

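play_rows([
  [31,-31,0],
  [31,-31,0],
  [31,-31,0],
], turn=[0.006,0.006,0.006], fingers=[1,1,1])

```text
clock: 2.45
eef_pos: [436.3, 206.4, 260.9]
tool_rot: [-3.134, 0.001, -0.128]
force: [-0.4, -0.3, -1.3]
width: 85.2
```

```bash
python3 -c "
from h import *
s=snap('wrist','w2'); print(s['position'],s['rotation'])
np.set_printoptions(precision=2,suppress=True)
P=cloud(s);Z=P[...,2]
for lo,hi,r in[(85,103,60),(150,170,40)]:
    m=(abs(P[...,0]-438)<r)&(abs(P[...,1]-210)<r)&(Z>lo)&(Z<hi); q=P[m]; print(m.sum(),np.median(q,0),(q.min(0)+q.max(0))/2, cv2.minAreaRect(q[:,:2].astype(np.float32)))
go([438.8,211,175],-.124)
"
```

```text
[512.10291622 194.59201915 428.33277698] [-0.30199701  0.00937391 -1.69794752]
2314 [451.15 206.75  95.93] [439.77 211.27  93.92] ((439.691650390625, 211.24684143066406), (70.24214935302734, 70.13566589355469), 1.7995214462280273)
654 [441.48 210.49 160.7 ] [439.8  210.95 156.64] ((439.7165832519531, 211.32968139648438), (25.390527725219727, 26.683555603027344), 82.91818237304688)
t 2.5 pos [436.2 206.1 261.1] rot [-3.13  0.   -0.13] F [-0.11  0.95  0.08] w 85.7
slide [ 2.  -4.5 86.1] turn -0.004
```

View pics/w2.png

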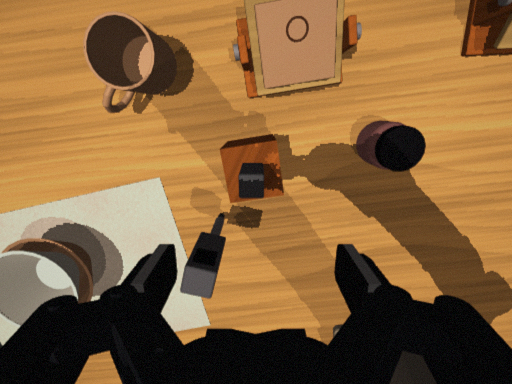

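play_rows([
  [2.5,-5,30],
  [2.5,-5,70],
  [2.5,-5,110],
  [2.5,-5,148],
  [2.5,-5,148],
], turn=[0,0,0,0,0], fingers=[1,1,1,1,1])

```text
clock: 3.12
eef_pos: [437.1, 209.7, 111.4]
tool_rot: [-3.137, 0.005, -0.129]
force: [0.4, 0.0, 0.1]
width: 85.2
```

```bash
python3 -c "
from h import *
go([439,211.2,111],-.124)
s=snap('side','s3')
s=snap('wrist','w3')
a=cv2.imread('pics/s3.png')[90:230,120:300]; cv2.imwrite('pics/s3c.png',cv2.resize(a,None,fx=4,fy=4,interpolation=2))
"
```

```text
t 3.12 pos [437.1 209.7 111.4] rot [-3.137  0.005 -0.129] F [0.37 0.03 0.14] w 85.2
slide [ 1.7 -1.7  0.4] turn -0.005
```

View pics/s3c.png

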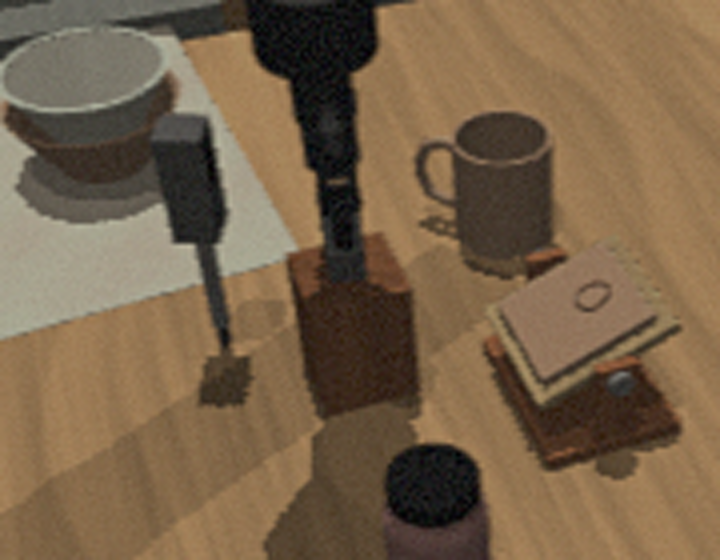

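View pics/w3.png

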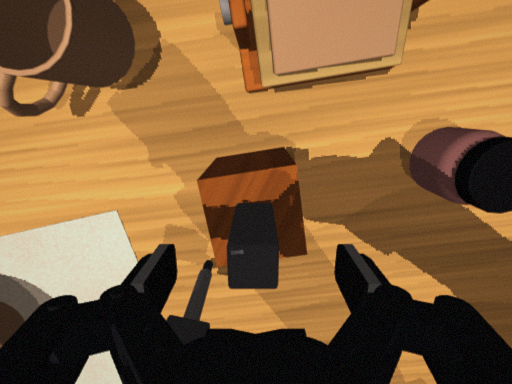

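The pads straddle the head, centred at wrist px (255,260). Closing.

play_rows([
  [2,-1.5,0],
  [2,-1.5,0],
  [2,-1.5,0],
  [2,-1.5,0],
  [2,-1.5,0],
], turn=[0,0,0,0,0], fingers=[0.5,0.2,0,0,0])

```text
clock: 3.85
eef_pos: [442.1, 212.5, 114.7]
tool_rot: [-3.133, -0.001, -0.129]
force: [-0.0, -1.6, 5.1]
width: 24.8
```

play_rows([
  [0,0,0],
  [0,0,0],
  [0,0,0],
], turn=[0,0,0], fingers=[0,0,0])

```text
clock: 4.22
eef_pos: [442.1, 212.4, 114.8]
tool_rot: [-3.134, -0.001, -0.129]
force: [0.0, -0.8, 2.1]
width: 24.6
```

```bash
python3 -c "
from h import *
from cell import ctrl
go([439,211.2,211],-.124); st=ctrl.read_state(); print(st['torque'])
s=snap('wrist','w4')
"
```

```text
t 4.22 pos [442.1 212.4 114.8] rot [-3.134e+00 -1.000e-03 -1.290e-01] F [ 0.03 -0.82  2.09] w 24.6
slide [ -2.8   0.8 -96.3] turn -0.005
[-0.08443297  0.13012359 -0.00251295]
```

View pics/w4.png

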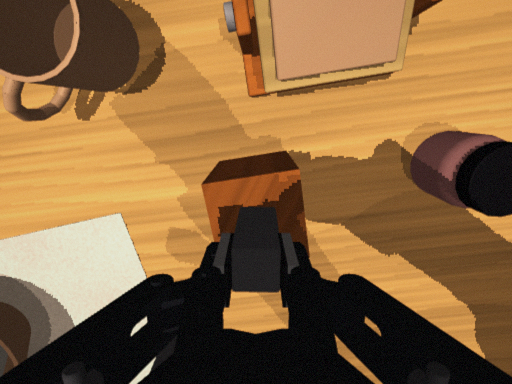

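play_rows([
  [0,0,-10],
  [0,0,-30],
  [0,0,-60],
  [0,0,-90],
  [0,0,-125],
], turn=[0,0,0,0,0], fingers=[0,0,0,0,0])

```text
clock: 4.9
eef_pos: [441.4, 211.3, 240.9]
tool_rot: [-3.134, 0.0, -0.129]
force: [0.6, 0.9, -0.6]
width: 24.6
```

play_rows([
  [0,0,-5],
  [0,0,-5],
], turn=[0,0], fingers=[0,0])

```text
clock: 5.15
eef_pos: [441.1, 211.1, 245.8]
tool_rot: [-3.134, 0.0, -0.129]
force: [0.0, 0.4, -2.0]
width: 25.0
```

```bash
python3 -c "
from h import *
from cell import ctrl
go([437.5,-264.5,240],-.1); st=ctrl.read_state(); print(st['torque'])
s=snap('side','s5');s=snap('wrist','w5')
s=load('pics/s5.npz');t=np.array([442,212.5,137.]);print(proj(s,t))
a=s['im'][40:220,120:300]; cv2.imwrite('pics/s5c.png',cv2.resize(a,None,fx=3.3,fy=3.3,interpolation=2))
"
```

```text
t 5.15 pos [441.1 211.1 245.8] rot [-3.134  0.    -0.129] F [ 0.05  0.4  -2.02] w 25.0
slide [ 57.6 472.1   2.2] turn -0.029
[0.00328541 0.00964397 0.01008125]
[[205.7311999  144.19562177]]
```

View pics/s5c.png

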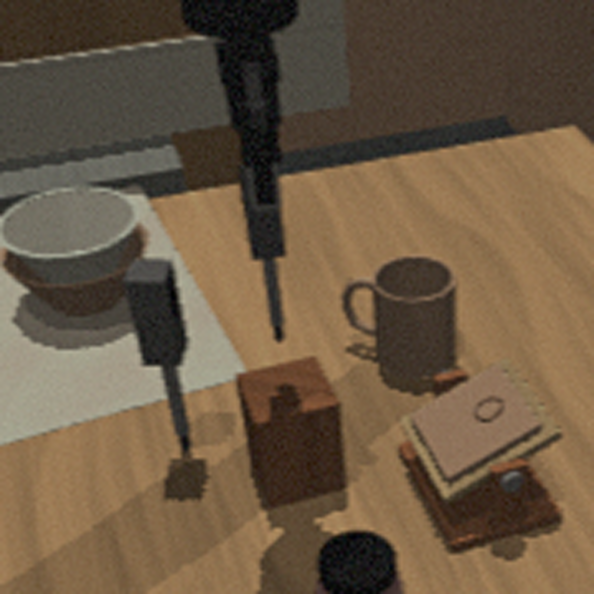

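View pics/w5.png

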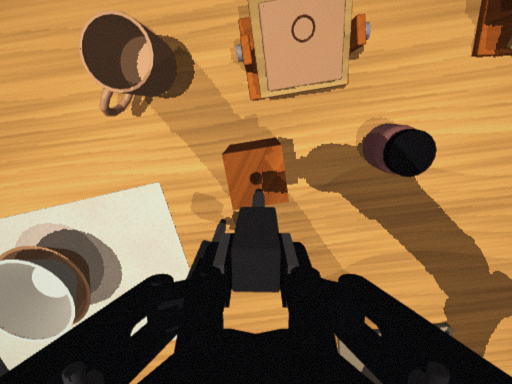

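play_rows([
  [7,50,0],
  [14,110,0],
  [21,170,0],
  [28,230,0],
  [35,290,0],
], turn=[0,0,0,0,0], fingers=[0,0,0,0,0])

```text
clock: 5.88
eef_pos: [437.0, -83.0, 241.8]
tool_rot: [-3.135, 0.004, -0.129]
force: [1.6, -0.5, -0.9]
width: 24.6
```

```bash
python3 -c "
from h import *
go([437.5,-264.5,245],-.129)
"
```

```text
t 5.88 pos [437.  -83.  241.8] rot [-3.135  0.004 -0.129] F [ 1.58 -0.47 -0.91] w 24.6
slide [ 23.8 179.9  -4.4] turn 0.0
```

play_rows([
  [8,60,0],
  [16,120,0],
  [24,180,0],
  [24,180,0],
  [24,180,0],
], turn=[0,0,0,0,0], fingers=[0,0,0,0,0])

```text
clock: 6.5
eef_pos: [436.9, -263.7, 239.2]
tool_rot: [-3.133, 0.007, -0.129]
force: [-0.4, 1.3, -0.9]
width: 24.7
```

```bash
python3 -c "
from h import *
go([437.5,-264.5,145],-.129)
s=snap('side','s6');s=snap('wrist','w6')
s=load('pics/s6.npz')
a=s['im'][180:380,160:360]; cv2.imwrite('pics/s6c.png',cv2.resize(a,None,fx=3,fy=3,interpolation=2))
s=load('pics/w6.npz')
a=s['im'][100:320,150:370]; cv2.imwrite('pics/w6c.png',cv2.resize(a,None,fx=2.7,fy=2.7,interpolation=2))
"
```

```text
t 6.5 pos [ 436.9 -263.7  239.2] rot [-3.133  0.007 -0.129] F [-0.41  1.27 -0.89] w 24.7
slide [ 1.3  1.4 94.2] turn -0.0
```

View pics/s6c.png

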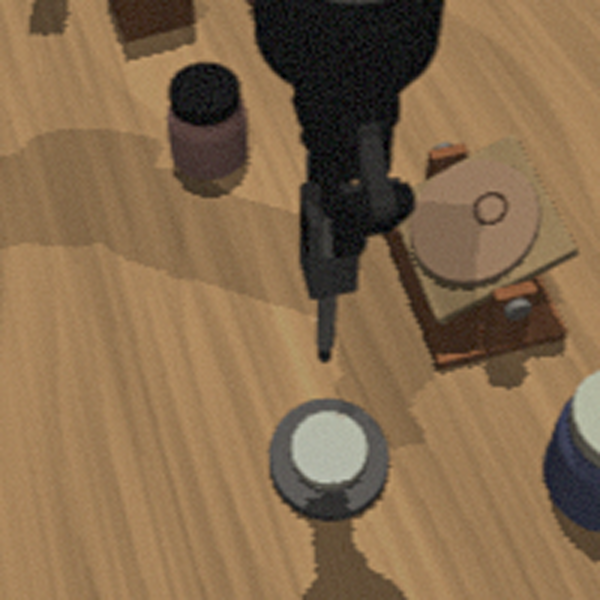

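View pics/w6c.png

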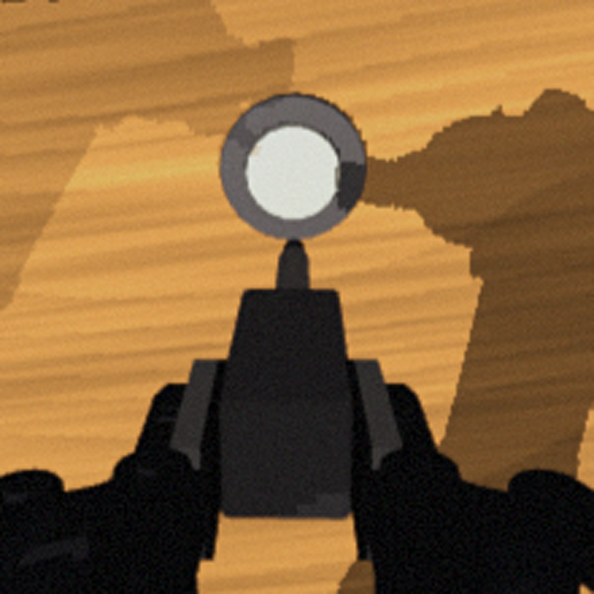

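```bash
cat > ax.py <<'E'
from h import *
np.set_printoptions(precision=1,suppress=True)
def ana(f,tcp,rad=45,lo=-110,hi=40,minz=30):
    s=load(f); P=cloud(s); D=P-np.array(tcp)
    m=(np.hypot(D[...,0],D[...,1])<rad)&(D[...,2]>lo)&(D[...,2]<hi)&(P[...,2]>minz)
    for z0 in range(lo,hi,10):
        k=m&(D[...,2]>=z0)&(D[...,2]<z0+10)
        if k.sum()>1:
            q=D[k]; print(z0,k.sum(),'mean',q.mean(0),'x',q[:,0].min(),q[:,0].max(),'y',q[:,1].min(),q[:,1].max())
if __name__=="__main__":
    for f in ('s6','w6'): print(f); ana(f'pics/{f}.npz',[436.9,-263.7,239.2])
E
python3 ax.py
```

```text
s6
-100 12 mean [ -4.3  -4.6 -94.4] x -7.151497127252583 -0.9621752295887518 y -6.031462031009369 -1.7362548365085217
-90 13 mean [ -4.3  -5.4 -84.7] x -8.205298207573662 0.27926555336432557 y -7.579629281174846 -2.1907219237206164
-80 21 mean [ -4.4  -5.7 -74.5] x -8.144467710427193 0.09168216152801278 y -7.67153759587967 -2.6592870794384567
-70 17 mean [ -4.8  -5.4 -65.1] x -7.893629813571465 -0.34025148994311394 y -7.145853572165947 -2.04799039377923
-60 22 mean [ -4.1  -5.5 -55.3] x -8.30116387420685 1.5430906694707573 y -7.254180336132151 -2.4713696800127423
-50 26 mean [ -4.4  -4.9 -45. ] x -8.104997188573861 1.6735650428710187 y -7.427057822018639 -1.7661480309869262
-40 17 mean [ -3.6  -5.3 -35.6] x -8.117707172792905 1.082125910758407 y -6.5478893468844035 -2.2419874993439066
-20 59 mean [ -5.9 -10.9 -14.2] x -16.83118192618582 8.132787159608483 y -15.70783069957946 9.566106559292507
-10 77 mean [ -6.9 -10.8  -5. ] x -16.85127560611909 7.943442494580722 y -15.66652103667218 9.498050967888446
0 79 mean [ -6.5 -10.6   5.1] x -17.017465352544036 7.193885051707639 y -15.25131658
[... 1092 characters left out ...]
245973009304 y -3.52247268217144 -1.169955505991652
-20 109 mean [ 10.9  -2.3 -13.4] x 8.02674540559235 12.579934254816408 y -14.77324476811242 10.67442376124697
-10 198 mean [10.9 -2.3 -5.1] x 7.694212221504074 12.599336746905578 y -14.78398328282168 10.535457829672225
0 237 mean [11.  -2.   5.2] x 7.87872961305095 12.79949006130613 y -14.664392542517987 10.971401202031359
10 267 mean [11.1 -2.  15.2] x 7.56327981852769 13.02514903103372 y -14.58198593758641 10.70825051638559
20 346 mean [11.2 -2.  25.3] x 8.270709837649918 14.389983003282964 y -20.248724904018275 17.022711494703202
30 734 mean [10.9 -1.8 35.3] x 4.2878427970572375 14.872077175426284 y -27.159970586157783 24.769991325343767
```

```bash
python3 - <<'E'
from h import *
np.set_printoptions(precision=2,suppress=True)
for f in ['w6','s6']:
    s=load(f'pics/{f}.npz');P=cloud(s);Z=P[...,2]; g=s['im'].min(-1)
    n=(abs(P[...,0]-438)<45)&(abs(P[...,1]+265)<45)
    for nm,m in (('disc',n&(Z>18)&(Z<27)&(g>110)),('pl',n&(Z>8)&(Z<30))):
        q=P[m]; print(f,nm,m.sum(),q.mean(0),(q.min(0)+q.max(0))/2,np.ptp(q,axis=0),cv2.minEnclosingCircle(q[:,:2].astype(np.float32)))
from h import go
go([437.6+2.3,-265.5+2,145],-.129)
E
```

```text
w6 disc 933 [ 440.22 -265.66   22.91] [ 439.65 -265.6    21.52] [48.54 49.07  7.  ] ((439.37939453125, -265.5820617675781), 25.06095314025879)
w6 pl 2283 [ 441.5  -266.09   17.01] [ 439.55 -265.82   16.56] [78.84 79.07 16.91] ((439.6162414550781, -265.6402282714844), 39.74848175048828)
s6 disc 481 [ 439.03 -265.76   21.84] [ 439.29 -265.36   21.84] [48.98 47.76  7.08] ((439.34893798828125, -265.2611083984375), 24.757966995239258)
s6 pl 1251 [ 437.99 -269.68   15.84] [ 439.39 -266.15   16.71] [78.89 79.52 17.35] ((438.8454284667969, -266.1017150878906), 40.23607635498047)
t 6.6 pos [ 437.6 -262.8  239.8] rot [-3.13  0.01 -0.13] F [-0.48 -0.6  -0.67] w 24.9
slide [ 2.8  1.2 94.8] turn 0.003
```

```bash
python3 -c "
from h import *
go([441.7,-263.6,130],-.129)"
```

```text
t 6.6 pos [ 437.6 -262.8  239.8] rot [-3.134  0.005 -0.126] F [-0.48 -0.6  -0.67] w 24.9
slide [  4.7   1.2 109.8] turn 0.003
```

play_rows([
  [4.5,1,40],
  [4.5,1,80],
  [4.5,1,105],
  [4.5,1,110],
  [4.5,1,110],
], turn=[0,0,0,0,0], fingers=[0,0,0,0,0])

```text
clock: 7.22
eef_pos: [442.1, -262.7, 130.2]
tool_rot: [-3.134, 0.005, -0.125]
force: [0.9, -0.3, -0.9]
width: 24.7
```

```bash
python3 -c "
from h import *
go([441.7,-263.6,122],-.129)
s=snap('wrist','w7')
a=s['im'][100:320,150:370]; cv2.imwrite('pics/w7c.png',cv2.resize(a,None,fx=2.7,fy=2.7,interpolation=2))
s=snap('side','s7')
a=s['im'][270:370,220:320]; cv2.imwrite('pics/s7c.png',cv2.resize(a,None,fx=5,fy=5,interpolation=2))
"
```

```text
t 7.22 pos [ 442.1 -262.7  130.2] rot [-3.134  0.005 -0.125] F [ 0.86 -0.29 -0.86] w 24.7
slide [-0.2  1.   8.2] turn 0.004
```

View pics/w7c.png

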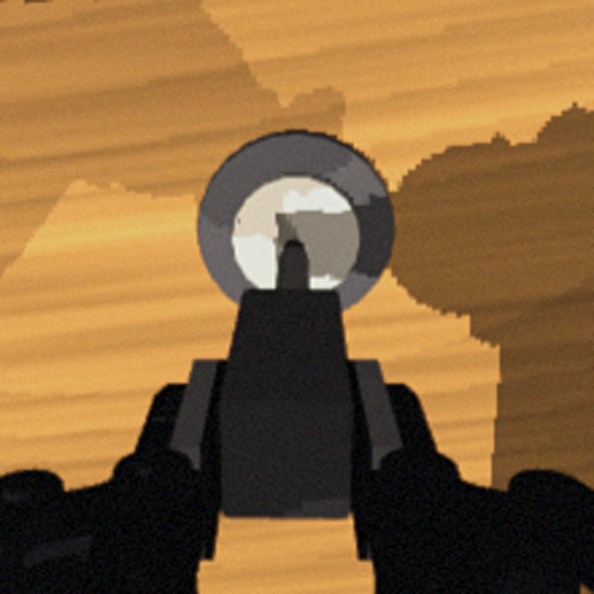

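View pics/s7c.png

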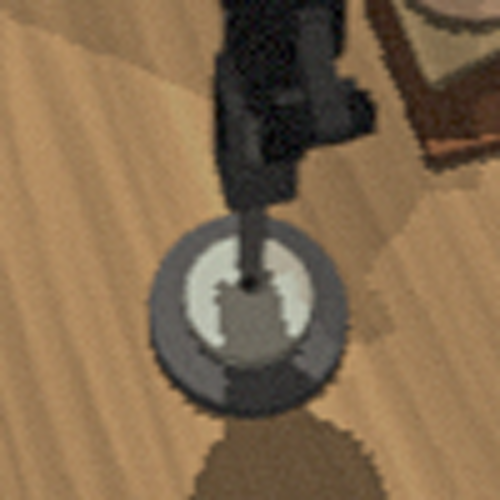

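play_rows([
  [0,1,3],
  [0,1,6],
  [0,1,8],
], turn=[0,0,0], fingers=[0,0,0])

```text
clock: 7.7
eef_pos: [442.3, -264.5, 122.9]
tool_rot: [-3.135, 0.003, -0.126]
force: [0.3, 0.0, -1.2]
width: 25.1
```

play_rows([
  [0,0,1.5],
  [0,0,2],
  [0,0,2],
], turn=[0,0,0], fingers=[0,0,0])

```text
clock: 8.07
eef_pos: [442.4, -264.5, 121.0]
tool_rot: [-3.135, 0.003, -0.126]
force: [-0.3, 0.4, -0.2]
width: 24.3
```

```bash
python3 -c "
from h import *
go([441.7,-263.6,122],-.129)
from cell import ctrl
import time
print(ctrl.read_state()['force'],ctrl.read_state()['torque'])
s=snap('wrist','w8')
a=s['im'][150:260,200:310]; cv2.imwrite('pics/w8c.png',cv2.resize(a,None,fx=5,fy=5,interpolation=2))
"
```

```text
t 8.07 pos [ 442.4 -264.5  121. ] rot [-3.135e+00  3.000e-03 -1.260e-01] F [-0.28  0.43 -0.24] w 24.3
slide [-0.8 -0.9 -1. ] turn 0.003
[-0.27696712  0.4294989  -0.24028265] [-0.01127901  0.04057646  0.02153845]
```

View pics/w8c.png

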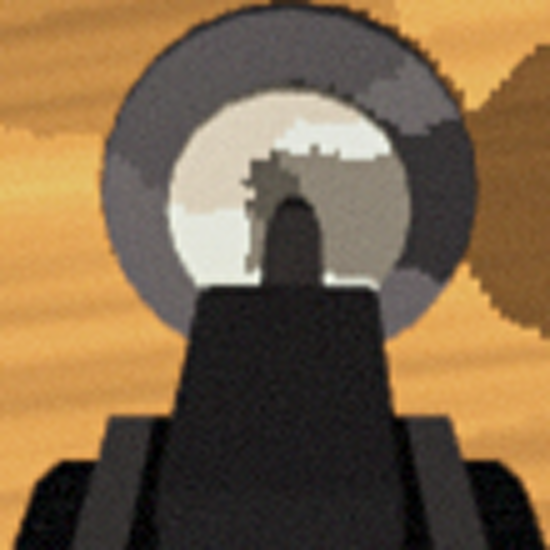

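play_rows([
  [0,0,1],
  [0,0,2],
  [0,0,2],
], turn=[0,0,0], fingers=[0,0,0])

```text
clock: 8.5
eef_pos: [442.4, -264.6, 119.0]
tool_rot: [-3.135, 0.003, -0.126]
force: [-0.4, -0.9, 0.8]
width: 24.8
```

play_rows([
  [0,0,0],
  [0,0,0],
  [0,0,0],
], turn=[0,0,0], fingers=[0,0,0])

```text
clock: 8.88
eef_pos: [442.4, -264.6, 119.1]
tool_rot: [-3.135, 0.003, -0.126]
force: [0.6, -0.4, 1.3]
width: 24.8
```

```bash
python3 -c "
from h import *
go([441.7,-263.6,122],-.129)
s=snap('side','s9')
a=s['im'][270:370,220:320]; cv2.imwrite('pics/s9c.png',cv2.resize(a,None,fx=5,fy=5,interpolation=2))
"
```

```text
t 8.88 pos [ 442.4 -264.6  119.1] rot [-3.135e+00  3.000e-03 -1.260e-01] F [ 0.6  -0.41  1.34] w 24.8
slide [-0.9 -0.9 -2.9] turn 0.003
```

View pics/s9c.png

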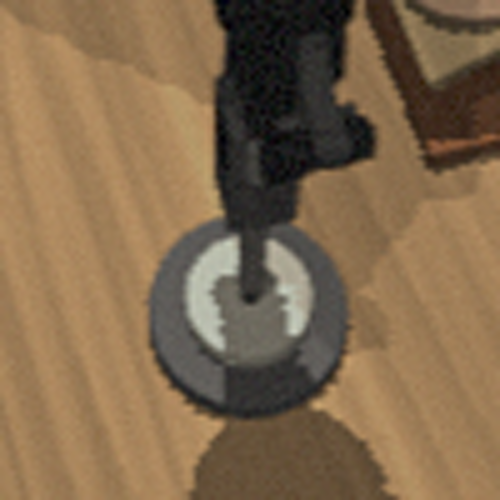

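play_rows([
  [0,0,0],
  [0,0,0],
  [0,0,0],
  [0,0,0],
  [0,0,0],
], turn=[0,0,0,0,0], fingers=[0,0,0,0,0])

```text
clock: 9.55
eef_pos: [442.5, -264.6, 119.1]
tool_rot: [-3.135, 0.003, -0.126]
force: [-0.3, -0.1, 1.3]
width: 24.9
```

play_rows([
  [0,0,0],
  [0,0,0],
  [0,0,0],
  [0,0,0],
], turn=[0,0,0,0], fingers=[0,0,0,0])

```text
clock: 10.05
eef_pos: [442.5, -264.6, 119.1]
tool_rot: [-3.135, 0.003, -0.126]
force: [-0.1, 0.1, 1.2]
width: 24.8
```

play_rows([
  [0,0,-5],
  [0,0,-30],
  [0,0,-70],
  [0,0,-120],
  [0,0,-125],
], turn=[0,0,0,0,0], fingers=[0,0,0,0,0])

```text
clock: 10.68
eef_pos: [444.7, -266.6, 247.4]
tool_rot: [-3.137, -0.004, -0.126]
force: [-0.2, 0.4, -2.0]
width: 24.9
```

```bash
python3 -c "
from h import *
go([500,211,245],-.129)
go([500,211,245],0.03)
"
```

```text
t 10.68 pos [ 444.7 -266.6  247.4] rot [-3.137 -0.004 -0.126] F [-0.2   0.42 -2.03] w 24.9
slide [  -5.1 -480.7    4.5] turn 0.003
t 10.68 pos [ 444.7 -266.6  247.4] rot [-3.137 -0.004 -0.126] F [-0.2   0.42 -2.03] w 24.9
slide [  -5.1 -480.7    4.5] turn -0.156
```

play_rows([
  [0,-50,0],
  [0,-110,0],
  [0,-170,0],
  [0,-230,0],
  [0,-290,0],
], turn=[0,-0.03,-0.06,-0.1,-0.15], fingers=[0,0,0,0,0])

```text
clock: 11.3
eef_pos: [480.2, 22.9, 247.8]
tool_rot: [-3.138, -0.002, 0.025]
force: [1.6, 0.1, -2.5]
width: 25.2
```

```bash
python3 -c "
from h import *
go([495,215,245],0.03)
"
```

```text
t 11.3 pos [480.2  22.9 247.8] rot [-3.138e+00 -2.000e-03  2.500e-02] F [ 1.56  0.15 -2.52] w 25.2
slide [  19.7 -191.6    3.5] turn -0.005
```

play_rows([
  [8,-60,0],
  [16,-120,0],
  [20,-180,0],
  [20,-191,0],
  [20,-191,0],
], turn=[0,0,0,0,0], fingers=[0,0,0,0,0])

```text
clock: 11.92
eef_pos: [494.3, 214.5, 247.3]
tool_rot: [-3.139, -0.0, 0.028]
force: [0.9, -0.5, -1.7]
width: 25.1
```

```bash
python3 -c "
from h import *
go([495,215,156],0.03)
"
```

```text
t 11.93 pos [494.3 214.5 247.3] rot [-3.139 -0.     0.028] F [ 0.89 -0.48 -1.68] w 25.1
slide [ 0.7 -0.3 91.3] turn -0.002
```

play_rows([
  [0,0,30],
  [0,0,60],
  [0,0,85],
  [0,0,91],
  [0,0,91],
], turn=[0,0,0,0,0], fingers=[0,0,0,0,0])

```text
clock: 12.55
eef_pos: [494.5, 213.3, 156.4]
tool_rot: [-3.14, 0.0, 0.026]
force: [0.5, 0.4, -1.2]
width: 24.7
```

```bash
python3 -c "
from h import *
go([480,215,156],0.03)
s=snap('side','s10')
a=s['im'][90:230,150:330]; cv2.imwrite('pics/s10c.png',cv2.resize(a,None,fx=4,fy=4,interpolation=2))
"
```

```text
t 12.55 pos [494.5 213.3 156.4] rot [-3.14   0.     0.026] F [ 0.47  0.38 -1.16] w 24.7
slide [-14.5  -2.1   0.4] turn -0.004
```

View pics/s10c.png

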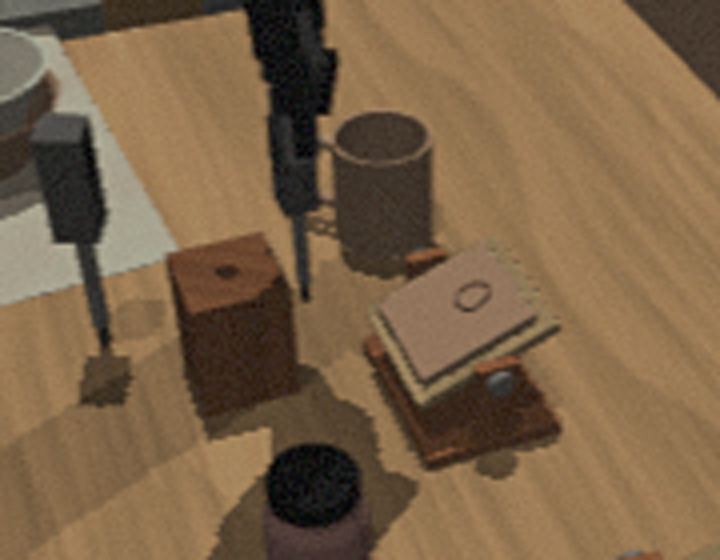

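play_rows([
  [-8,0,0],
  [-12,0,0],
  [-16,0,0],
  [-20,0,0],
  [-20,0,0],
], turn=[0,0,0,0,0], fingers=[0,0,0,0,0])

```text
clock: 13.22
eef_pos: [477.4, 213.6, 157.9]
tool_rot: [-3.138, -0.006, 0.026]
force: [4.9, -1.0, -0.2]
width: 25.1
```

```bash
python3 -c "
from h import *
from cell import ctrl
go([470,215,156],0.03);print(ctrl.read_state()['torque'])
s=snap('side','s11')
a=s['im'][90:230,150:330]; cv2.imwrite('pics/s11c.png',cv2.resize(a,None,fx=4,fy=4,interpolation=2))
"
```

```text
t 13.22 pos [477.4 213.6 157.9] rot [-3.138 -0.006  0.026] F [ 4.95 -1.01 -0.19] w 25.1
slide [-7.3 -1.6  1.8] turn -0.004
[-0.2187652  -1.52615432 -0.00927876]
```

View pics/s11c.png

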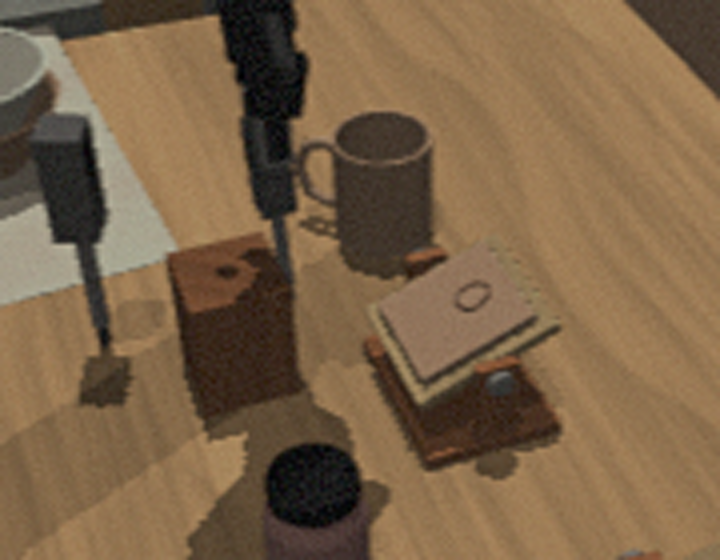

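play_rows([
  [-6,0,0],
  [-10,0,0],
  [-14,0,0],
  [-18,0,0],
  [-20,0,0],
], turn=[0,0,0,0,0], fingers=[0,0,0,0,0])

```text
clock: 13.9
eef_pos: [459.9, 213.3, 158.3]
tool_rot: [-3.137, -0.011, 0.025]
force: [5.9, -1.7, -3.4]
width: 24.9
```

```bash
python3 -c "
from h import *
from cell import ctrl
go([470,215,156],0.03);print(ctrl.read_state()['torque'])
s=snap('side','s12')
a=s['im'][90:230,150:330]; cv2.imwrite('pics/s12c.png',cv2.resize(a,None,fx=4,fy=4,interpolation=2))
s=snap('wrist','w12')
a=s['im'][100:320,150:370]; cv2.imwrite('pics/w12c.png',cv2.resize(a,None,fx=2.7,fy=2.7,interpolation=2))
"
```

```text
t 13.9 pos [459.9 213.3 158.3] rot [-3.137 -0.011  0.025] F [ 5.86 -1.71 -3.37] w 24.9
slide [10.1 -1.4  2.4] turn -0.005
[-0.16726623 -1.8460029  -0.02463952]
```

View pics/s12c.png

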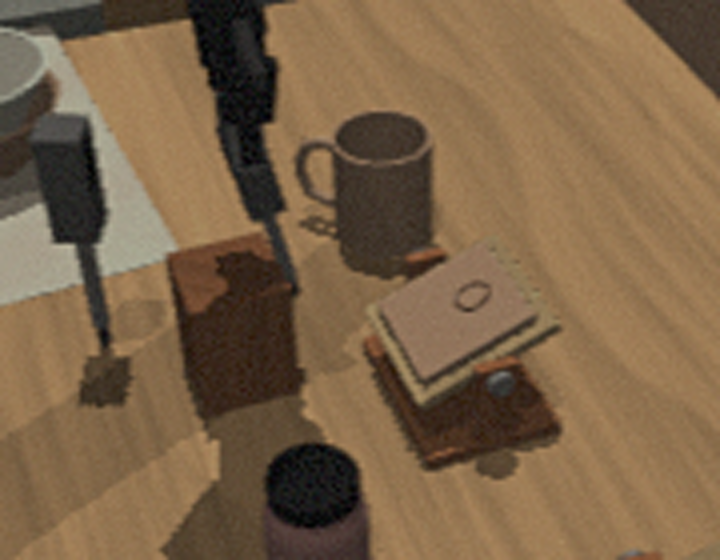

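View pics/w12c.png

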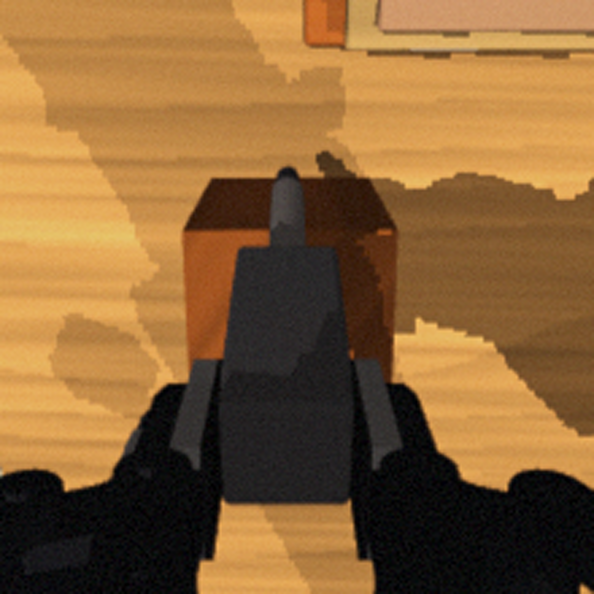

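play_rows([
  [-6,0,0],
  [-10,0,0],
  [-14,0,0],
  [-17,0,0],
  [-18,0,0],
], turn=[0,0,0,0,0], fingers=[0,0,0,0,0])

```text
clock: 14.62
eef_pos: [444.7, 213.9, 159.1]
tool_rot: [-3.135, -0.017, 0.025]
force: [6.4, -0.9, -2.1]
width: 24.8
```

```bash
cat > tilt.py <<'E'
from h import *
import sys
np.set_printoptions(precision=3,suppress=True)
def tilt(s,tcp,minz=0):
    P=cloud(s); D=P-np.array(tcp)
    g=s['im'].astype(int)
    # head front face: tool-x side
    m=(abs(D[...,1])<9)&(D[...,0]>-12)&(D[...,0]<45)&(D[...,2]<12)&(D[...,2]>-40)
    nl,L,st,ce=cv2.connectedComponentsWithStats(m.astype(np.uint8)); i=1+np.argmax(st[1:,4]); q=P[L==i]
    for _ in range(5):
        c=q.mean(0); n=np.linalg.svd(q-c)[2][2]; n*=np.sign(n[0]); r=(q-c)@n; q=q[abs(r)<max(1.2,2*r.std())]
    print('headface n',n,'N',len(q),'rms',r.std(),'tilt',np.arctan2(n[2],np.hypot(n[0],n[1])),'az',np.arctan2(n[1],n[0]),'c-tcp',c-tcp)
    return n,c
if __name__=="__main__":
    from cell import ctrl
    f=sys.argv[1]; st=ctrl.read_state(); go(st['eef_pos']); print(st['torque'])
    s=snap('wrist',f); tilt(s,st['eef_pos'])
    a=s['im'][100:320,150:370]; cv2.imwrite(f'pics/{f}c.png',cv2.resize(a,None,fx=2.7,fy=2.7,interpolation=2))
E
python3 tilt.py w13; python3 -c "
from tilt import *
tilt(load('pics/w12.npz'),np.array([459.9,213.3,158.3]))
tilt(load('pics/w6.npz'),np.array([437,-263.3,239.5]))"
```

```text
t 14.62 pos [444.7 213.9 159.1] rot [-3.135 -0.017  0.025] F [ 6.43 -0.91 -2.09] w 24.8
slide [0. 0. 0.] turn 0
[-0.022 -2.078 -0.063]
headface n [0.99  0.029 0.136] N 701 rms 1.4155088091418608 tilt 0.13623216364319213 az 0.029743724887137023 c-tcp [27.263 -0.036 -4.462]
headface n [0.979 0.032 0.199] N 543 rms 0.31670076727852725 tilt 0.20051252331797784 az 0.03238375291769998 c-tcp [20.105  0.005  0.191]
headface n [ 0.992 -0.126 -0.008] N 428 rms 0.23404642260572306 tilt -0.007928865247802588 az -0.12625272448438793 c-tcp [11.244 -0.128 -1.441]
```

View pics/w13c.png

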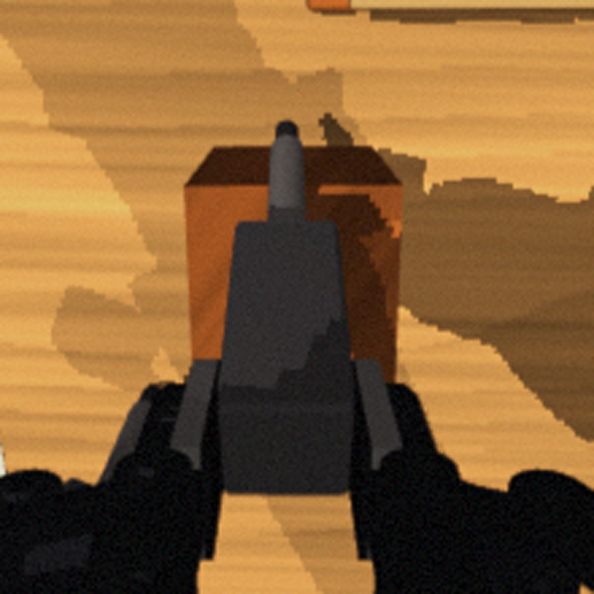

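```bash
python3 - <<'E'
from h import *
np.set_printoptions(precision=1,suppress=True)
s=load('pics/w13.npz');P=cloud(s);D=P-np.array([444.7,213.9,159.1])
u=256
for v in range(140,300,4): print(v,D[v,u], s['im'][v,u])
E
```

```text
140 [  46.1    1.1 -158.3] [ 66 132 186]
144 [  41.3    1.  -159. ] [ 48  85 125]
148 [ 45.3   0.6 -82.6] [26 30 29]
152 [ 43.1   0.5 -70.9] [69 71 79]
156 [ 40.6   0.4 -63.8] [66 69 77]
160 [ 38.3   0.3 -56.8] [72 76 79]
164 [ 36.2   0.2 -49.6] [69 74 79]
168 [ 34.1   0.1 -43.2] [69 69 79]
172 [ 31.9   0.  -38.4] [71 72 82]
176 [ 30.   -0.1 -32.6] [63 61 73]
180 [ 28.2  -0.2 -27.3] [45 45 50]
184 [30.  -0.2 -7.7] [46 42 43]
188 [28.4 -0.3 -3.3] [44 45 51]
192 [26.7 -0.4  0.4] [48 48 47]
196 [25.1 -0.4  4.1] [42 43 41]
200 [23.7 -0.5  8.1] [48 45 48]
204 [22.9 -0.6 13.5] [43 47 46]
208 [21.3 -0.6 16.2] [49 48 50]
212 [20.3 -0.7 20.3] [44 44 45]
216 [19.  -0.7 23.3] [47 47 45]
220 [17.7 -0.8 26.2] [43 42 44]
224 [17.3 -0.8 31.1] [45 46 47]
228 [15.7 -0.9 33. ] [42 38 46]
232 [15.2 -0.9 37. ] [47 47 52]
236 [14.  -1.  39.4] [42 38 45]
240 [13.2 -1.  42.5] [28 27 28]
244 [12.1 -1.  44.7] [29 29 31]
248 [11.  -1.1 46.8] [27 30 27]
252 [ 9.6 -1.1 48.3] [37 38 36]
256 [ 7.1 -1.2 47.8] [34 37 37]
260 [ 4.7 -1.3 47.4] [28 25 29]
264 [ 2.  -1.3 46.6] [35 36 36]
268 [-1.3 -1.4 45. ] [27 31 31]
272 [-4.6 -1.5 43.4] [30 34 33]
276 [-7.3 -1.5 42.9] [28 30 31]
280 [-10.4  -1.6  41.9] [29 29 33]
284 [-150.1   -4.  -159.2] [ 70 131 184]
288 [-156.2   -4.2 -158.8] [ 68 128 181]
292 [-162.1   -4.3 -158. ] [ 77 141 197]
296 [-169.3   -4.5 -159. ] [ 61 125 178]
```

play_rows([
  [-6,0,0],
  [-10,0,0],
  [-14,0,0],
  [-18,0,0],
  [-21,0,0],
], turn=[0,0,0,0,0], fingers=[0,0,0,0,0])

```text
clock: 15.3
eef_pos: [426.5, 214.4, 159.7]
tool_rot: [-3.132, -0.023, 0.025]
force: [6.1, 0.3, -2.5]
width: 24.8
```

```bash
cat > tilt.py <<'E'
from h import *
import sys
np.set_printoptions(precision=3,suppress=True)
def fit(q):
    for _ in range(6):
        c=q.mean(0); n=np.linalg.svd(q-c)[2][2]; n*=np.sign(n[0]); r=(q-c)@n; q=q[abs(r)<max(1.0,2*r.std())]
    return n,c,q,r.std()
def tilt(s,tcp,yaw):
    """points in tool-yaw frame relative to tcp: X along tool x (level), Y left, Z up"""
    P=cloud(s); D=P-np.array(tcp); c,sn=np.cos(yaw),np.sin(yaw)
    X=c*D[...,0]+sn*D[...,1]; Y=-sn*D[...,0]+c*D[...,1]; Z=D[...,2]
    Q=np.stack([X,Y,Z],-1)
    dark=s['im'].max(-1)<70
    col=(np.arange(512)[None]>245)&(np.arange(512)[None]<270)&(np.arange(384)[:,None]>120)
    m=dark&col&(abs(Y)<9)&(Z<60)&(Z>-30)&(X>0)&(X<70)
    # keep front face: points whose local surface faces camera: first RANSAC
    q=Q[m]; best=None; rng=np.random.default_rng(0)
    for _ in range(400):
        a=q[rng.choice(len(q),3,replace=False)]; n=np.cross(a[1]-a[0],a[2]-a[0]); 
        if np.linalg.norm(n)<1: continue
        n/=np.linalg.norm(n); n*=np.sign(n[0])
        if n[0]<.7: continue
        k=abs((q-a[0])@n)<1
        if best is None or k.sum()>best.sum(): best=k
    n,c0,qq,r=fit(q[best]); th=np.arctan2(n[2],n[0])
    print('face n',n,'N',len(qq),'rms',r.round(2),'tilt',th.round(3),'roll',n[1].round(3))
    ctr=c0-13*n; print('axis pt (z=19):',(ctr[0]-(19-ctr[2])*np.tan(th)).round(1))
    # stem
    ms=(abs(Y)<10)&(Z<-25)&(Z>-100)&(X>0)&(X<80)&(s['im'][...,2]<110)&(Z+tcp[2]>30)&(np.arange(512)[None]>235)&(np.arange(512)[None]<280)
    q=Q[ms]
    # distance along axis below face
    a=np.array([np.sin(th),0,-np.cos(th)])
    # axial coordinate and dev from the axis plane
    f=np.array([np.cos(th),0,np.sin(th)])
    dev=(q-ctr)@f; ax=(q-ctr)@a; k=(abs(dev)<9); q=q[k];ax=ax[k];dev=dev[k]
    for lo in range(0,130,10):
        j=(ax>=lo)&(ax<lo+10)
        if j.sum()>2: print(' ax',lo,j.sum(),'dev front max',np.percentile(dev[j],90).round(1),'Y mid',((q[j,1].min()+q[j,1].max())/2).round(1),'w',np.ptp(q[j,1]).round(1))
    tip=q[np.argmax(ax)]; print(' deepest',ax.max().round(1),tip.round(1),'px',np.argwhere(ms)[k][np.argmax(ax)])
    Zt=(Q-ctr)@(-a); # along gauge up; top edge & bottom edge of head
    hh=m&(abs((Q-c0)@n)<1.2); print(' head axial range rel ctr', Zt[hh].min().round(1),Zt[hh].max().round(1), 'ctr',ctr.round(1))
    return th,ctr,n
if __name__=="__main__":
    from cell import ctrl
    f=sys.argv[1]; st=ctrl.read_state(); go(st['eef_pos']); print(st['torque'])
    s=snap('wrist',f); R=Ro.from_euler('xyz',st['tool_rot']).as_matrix(); tilt(s,st['eef_pos'],np.arctan2(R[1,0],R[0,0]))
    a=s['im'][100:320,150:370]; cv2.imwrite(f'pics/{f}c.png',cv2.resize(a,None,fx=2.7,fy=2.7,interpolation=2))
E
python3 tilt.py w14; python3 -c "
from tilt import *
for f,p,y in (('w13',[444.7,213.9,159.1],.025),('w12',[459.9,213.3,158.3],.025),('w6',[437,-263.3,239.5],-.126)): tilt(load(f'pics/{f}.npz'),np.array(p),y)
"
```

```text
t 15.3 pos [426.5 214.4 159.7] rot [-3.132 -0.023  0.025] F [ 6.05  0.34 -2.47] w 24.8
slide [0. 0. 0.] turn 0
[ 0.065 -1.783 -0.027]
face n [ 0.893 -0.004  0.45 ] N 1851 rms 0.42 tilt 0.467 roll -0.004
axis pt (z=19): 11.5
 ax 50 97 dev front max 5.4 Y mid -0.0 w 10.3
 ax 60 102 dev front max 5.6 Y mid -0.2 w 10.1
 ax 70 94 dev front max 5.5 Y mid -0.1 w 10.4
 ax 80 113 dev front max 5.4 Y mid -2.2 w 15.1
 ax 90 89 dev front max 5.4 Y mid -0.3 w 19.0
 ax 100 36 dev front max 4.4 Y mid 0.6 w 7.0
 ax 110 25 dev front max 3.9 Y mid 0.6 w 7.1
 deepest 115.3 [ 66.1   2.4 -82.3] px [125 253]
 head axial range rel ctr -35.7 29.2 ctr [11.3 -2.  19.2]
face n [0.947 0.002 0.322] N 1645 rms 0.39 tilt 0.328 roll 0.002
axis pt (z=19): 7.0
 ax 40 9 dev front max 5.8 Y mid -0.1 w 4.4
 ax 50 90 dev front max 5.5 Y mid -0.4 w 10.0
 ax 60 86 dev front max 5.4 Y mid -0.4 w 10.4
 ax 70 74 dev front max 5.5 Y mid -0.7 w 10.0
 ax 80 101 dev front max 5.2 Y mid 0.2 w 19.1
 ax 90 76 dev front max 5.3 Y mid -0.2 w 18.7
 ax 100 30 dev front max 5.0 Y mid -0.1 w 8.1
 ax 110 23 dev front max 4.0 Y mid -0.5 w 7
[... 432 characters left out ...]
 dev front max 5.2 Y mid -0.7 w 17.0
 ax 110 19 dev front max 3.9 Y mid -0.6 w 7.7
 deepest 116.1 [ 28.6   2.3 -94.4] px [163 253]
 head axial range rel ctr -35.6 28.1 ctr [ 3.  -1.9 18.9]
face n [ 1.     0.001 -0.004] N 1031 rms 0.28 tilt -0.004 roll 0.001
axis pt (z=19): -1.7
 ax 50 4 dev front max 5.4 Y mid -2.3 w 2.4
 ax 60 39 dev front max 5.4 Y mid -1.5 w 9.2
 ax 70 40 dev front max 5.3 Y mid -1.9 w 8.8
 ax 80 36 dev front max 5.2 Y mid -1.9 w 9.1
 ax 90 32 dev front max 5.2 Y mid -1.9 w 9.4
 ax 100 10 dev front max 4.9 Y mid -2.4 w 6.7
 ax 110 10 dev front max 3.7 Y mid -2.4 w 5.0
 deepest 115.1 [  1.2  -3.9 -95.5] px [189 260]
 head axial range rel ctr -36.1 27.4 ctr [-1.7 -1.6 19.6]
```

View pics/w14c.png

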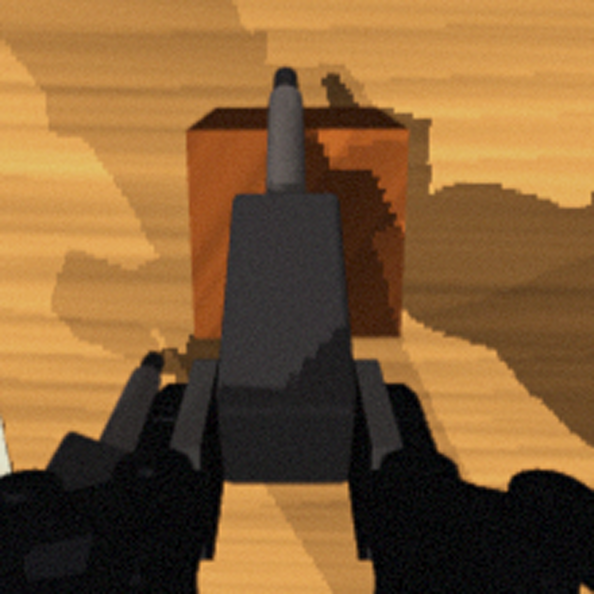

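play_rows([
  [-4,0,0],
  [-7,0,0],
  [-9,0,0],
  [-9,0,0],
], turn=[0,0,0,0], fingers=[0,0,0,0])

```text
clock: 15.85
eef_pos: [420.3, 215.4, 160.7]
tool_rot: [-3.129, -0.029, 0.025]
force: [5.7, -1.6, 0.6]
width: 24.8
```

```bash
python3 tilt.py w15 | grep -v ax
```

```text
t 15.85 pos [420.3 215.4 160.7] rot [-3.129 -0.029  0.025] F [ 5.71 -1.6   0.58] w 24.8
slide [0. 0. 0.] turn 0
[-0.025 -1.849  0.   ]
face n [0.873 0.001 0.488] N 1904 rms 0.42 tilt 0.51 roll 0.001
 deepest 115.9 [ 71.8  -0.  -79.9] px [119 256]
```

play_rows([
  [8,0,0],
  [16,0,-10],
  [16,0,-60],
  [16,0,-100],
  [16,0,-100],
], turn=[0,0,0,0,0], fingers=[0,0,0,0,0])

```text
clock: 16.52
eef_pos: [434.9, 215.5, 264.2]
tool_rot: [-3.126, -0.034, 0.024]
force: [0.4, 0.3, -1.4]
width: 25.0
```

play_rows([
  [0,0,0],
  [0,0,0],
], turn=[0,0], fingers=[0,0])

```text
clock: 16.77
eef_pos: [434.2, 215.2, 263.3]
tool_rot: [-3.127, -0.031, 0.024]
force: [0.2, 0.7, -1.1]
width: 24.8
```

```bash
python3 tilt.py w16
```

```text
t 16.77 pos [434.2 215.2 263.3] rot [-3.127 -0.031  0.024] F [ 0.17  0.75 -1.1 ] w 24.8
slide [0. 0. 0.] turn 0
[-0.037  0.054  0.024]
face n [ 0.879 -0.     0.477] N 1865 rms 0.41 tilt 0.497 roll -0.0
axis pt (z=19): 12.2
 ax 50 85 dev front max 5.4 Y mid 0.2 w 10.4
 ax 60 104 dev front max 5.4 Y mid -0.1 w 9.9
 ax 70 104 dev front max 5.3 Y mid 0.1 w 10.4
 ax 80 90 dev front max 5.3 Y mid 0.2 w 10.7
 ax 90 80 dev front max 5.4 Y mid 0.8 w 10.1
 ax 100 36 dev front max 4.2 Y mid 0.9 w 7.0
 ax 110 27 dev front max 3.6 Y mid 1.0 w 7.1
 deepest 116.0 [ 70.3   0.1 -81. ] px [121 256]
 head axial range rel ctr -35.8 29.4 ctr [12.  -2.1 19.4]
```

View pics/w16c.png

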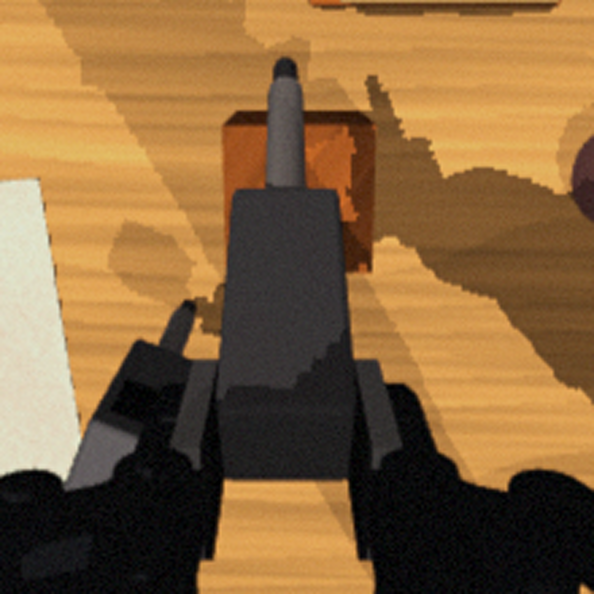

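```bash
python3 -c "
from h import *
go([495,-158,255],-.1)
"
```

```text
t 16.82 pos [434.2 215.1 263.2] rot [-3.127 -0.031  0.024] F [ 0.05  0.73 -1.48] w 25.0
slide [ 51.4 374.6   4.5] turn 0.124
```

play_rows([
  [5,45,0],
  [12,100,0],
  [20,160,0],
  [30,220,0],
  [40,280,0],
], turn=[0,0.03,0.06,0.09,0.12], fingers=[0,0,0,0,0])

```text
clock: 17.45
eef_pos: [480.8, -65.4, 259.8]
tool_rot: [-3.124, -0.028, -0.096]
force: [0.5, 0.8, -1.7]
width: 24.9
```

```bash
python3 -c "
from h import *
go([495,-158,250],-.1)
"
```

```text
t 17.45 pos [480.8 -65.4 259.8] rot [-3.124 -0.028 -0.096] F [ 0.48  0.84 -1.73] w 24.9
slide [22.7 91.   8.8] turn 0.004
```

play_rows([
  [8,40,0],
  [16,80,4],
  [22,91,8],
  [22,91,8],
  [22,91,8],
], turn=[0,0,0,0,0], fingers=[0,0,0,0,0])

```text
clock: 18.08
eef_pos: [494.1, -156.1, 250.5]
tool_rot: [-3.122, -0.027, -0.094]
force: [-0.4, -0.3, -0.8]
width: 24.6
```

```bash
python3 tilt.py w17; python3 - <<'E'
from h import *
np.set_printoptions(precision=2,suppress=True)
s=load('pics/w17.npz');P=cloud(s);Z=P[...,2]
m=(np.hypot(P[...,0]-583,P[...,1]+168)<40)&(Z>45)&(Z<120)&(s['im'][...,2]>110)
q=P[m]
for _ in range(5):
    ce=q.mean(0); n=np.linalg.svd(q-ce)[2][2]; n*=np.sign(n[2]); r=(q-ce)@n; q=q[abs(r)<2.5]
print(len(q),ce,n,'tilt',np.arccos(n[2]),'az',np.arctan2(-n[1],-n[0]),r.std())
np.savez('pics/plane.npz',ce=ce,n=n)
cv2.imwrite('pics/w17b.png',cv2.resize(s['im'][60:280,120:400],None,fx=2.7,fy=2.7,interpolation=2))
E
```

```text
t 18.07 pos [ 494.1 -156.1  250.5] rot [-3.122 -0.027 -0.094] F [-0.43 -0.3  -0.77] w 24.6
slide [0. 0. 0.] turn 0
[ 0.051  0.072 -0.038]
face n [ 0.882 -0.015  0.471] N 1858 rms 0.42 tilt 0.491 roll -0.015
axis pt (z=19): 12.3
 ax 50 88 dev front max 5.5 Y mid 0.3 w 10.2
 ax 60 108 dev front max 5.6 Y mid 0.2 w 10.0
 ax 70 91 dev front max 5.6 Y mid 0.8 w 9.6
 ax 80 81 dev front max 5.4 Y mid 0.9 w 9.7
 ax 90 72 dev front max 5.6 Y mid 1.2 w 10.2
 ax 100 36 dev front max 4.3 Y mid 0.9 w 8.0
 ax 110 27 dev front max 3.9 Y mid 1.5 w 7.1
 deepest 116.2 [ 70.    0.6 -81.7] px [121 256]
 head axial range rel ctr -35.2 29.3 ctr [12.2 -2.  19.3]
3616 [ 586.99 -168.58   79.32] [-0.47  0.04  0.88] tilt 0.4898013264746108 az -0.08855048247553159 0.7095124084022363
```

View pics/w17b.png

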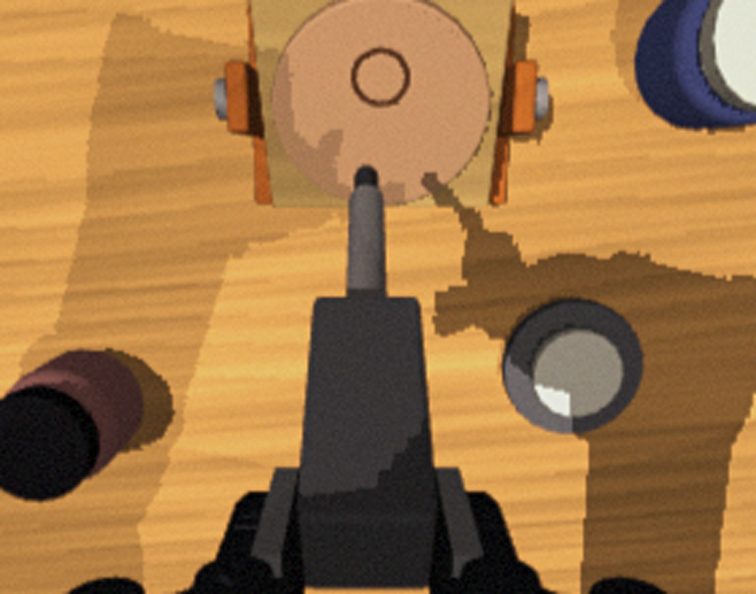

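```bash
cat > ring.py <<'E'
from h import *
def ring(f,guess,box=16):
    s=load(f); u,v=guess; im=s['im'].astype(float).sum(-1); x0,y0=int(u)-box,int(v)-box
    a=cv2.resize(im[y0:y0+2*box,x0:x0+2*box].astype(np.float32),None,fx=8,fy=8,interpolation=cv2.INTER_CUBIC)
    m=(a<np.median(a)-70).astype(np.uint8)
    pts=np.argwhere(m)[:,::-1]; 
    cs,_=cv2.findContours(m,cv2.RETR_CCOMP,cv2.CHAIN_APPROX_NONE)
    out=[]
    for c in cs:
        if len(c)>80: e=cv2.fitEllipse(c); out.append(((e[0][0]+.5)/8-.5+x0,(e[0][1]+.5)/8-.5+y0,e[1][0]/8,e[1][1]/8))
    print('ellipses',np.round(out,2)); return s,out
def ray(s,u,v,ce,n):
    R=Ro.from_euler('xyz',s['rotation']).as_matrix()
    d=R@np.array([(u-s['cx'])/s['fx'],-(v-s['cy'])/s['fy'],-1]); t=((ce-s['position'])@n)/(d@n); return s['position']+t*d
E
python3 - <<'E'
from ring import *
np.set_printoptions(precision=2,suppress=True)
pl=np.load('pics/plane.npz')
s,o=ring('pics/w17.npz',(261,88.5))
for e in o: print(ray(s,e[0],e[1],pl['ce'],pl['n']))
E
```

```text
ellipses [[260.5   88.17  22.53  22.8 ]
 [260.45  88.13  16.84  17.06]]
[ 598.99 -168.89   85.7 ]
[ 599.04 -168.84   85.73]
```

```bash
python3 -c "
from h import *
go([522.4,-160.6,187.6],-.13)
"
```

```text
t 18.12 pos [ 494.2 -156.1  250.7] rot [-3.123 -0.027 -0.094] F [-0.32  0.48 -1.63] w 24.7
slide [26.7  3.  63.8] turn 0.036
```

play_rows([
  [6,1,15],
  [13,1,31],
  [20,2,47],
  [26,3,60],
  [26,3,60],
], turn=[0.01,0.02,0.03,0.036,0.036], fingers=[0,0,0,0,0])

```text
clock: 18.75
eef_pos: [521.2, -160.4, 189.8]
tool_rot: [-3.121, -0.024, -0.13]
force: [0.0, 0.4, -1.5]
width: 25.1
```

```bash
python3 tilt.py w18; python3 - <<'E'
from h import *
np.set_printoptions(precision=3,suppress=True)
s=load('pics/w18.npz');P=cloud(s);Z=P[...,2]
m=(np.hypot(P[...,0]-583,P[...,1]+168)<42)&(Z>45)&(Z<120)&(s['im'][...,2]>110)
q=P[m]
for _ in range(5):
    ce=q.mean(0); n=np.linalg.svd(q-ce)[2][2]; n*=np.sign(n[2]); r=(q-ce)@n; q=q[abs(r)<2.5]
print(len(q),ce,n,'tilt',np.arccos(n[2]),'az',np.arctan2(-n[1],-n[0]),r.std())
np.savez('pics/plane.npz',ce=ce,n=n)
cv2.imwrite('pics/w18b.png',cv2.resize(s['im'][60:280,120:400],None,fx=2.7,fy=2.7,interpolation=2))
s=snap('side','s18'); cv2.imwrite('pics/s18c.png',cv2.resize(s['im'][150:330,220:400],None,fx=3.3,fy=3.3,interpolation=2))
E
```

```text
t 18.75 pos [ 521.2 -160.4  189.8] rot [-3.121 -0.024 -0.13 ] F [ 0.01  0.4  -1.5 ] w 25.1
slide [0. 0. 0.] turn 0
[0.031 0.061 0.066]
face n [ 0.884 -0.01   0.468] N 1888 rms 0.41 tilt 0.487 roll -0.01
axis pt (z=19): 12.4
 ax 50 82 dev front max 5.6 Y mid 0.4 w 10.1
 ax 60 100 dev front max 5.6 Y mid 0.3 w 10.0
 ax 70 84 dev front max 5.4 Y mid 0.5 w 10.3
 ax 80 60 dev front max 5.4 Y mid 0.7 w 10.6
 ax 90 61 dev front max 5.4 Y mid 1.3 w 10.2
 ax 100 36 dev front max 4.5 Y mid 1.5 w 7.0
 ax 110 27 dev front max 4.1 Y mid 1.6 w 7.1
 deepest 116.8 [ 69.8   1.7 -82.3] px [121 255]
 head axial range rel ctr -35.5 29.3 ctr [12.2 -2.  19.4]
4770 [ 590.226 -168.404   80.999] [-0.469  0.043  0.882] tilt 0.4905243387913888 az -0.0909034904901188 0.6400249854740429
```

View pics/w18b.png

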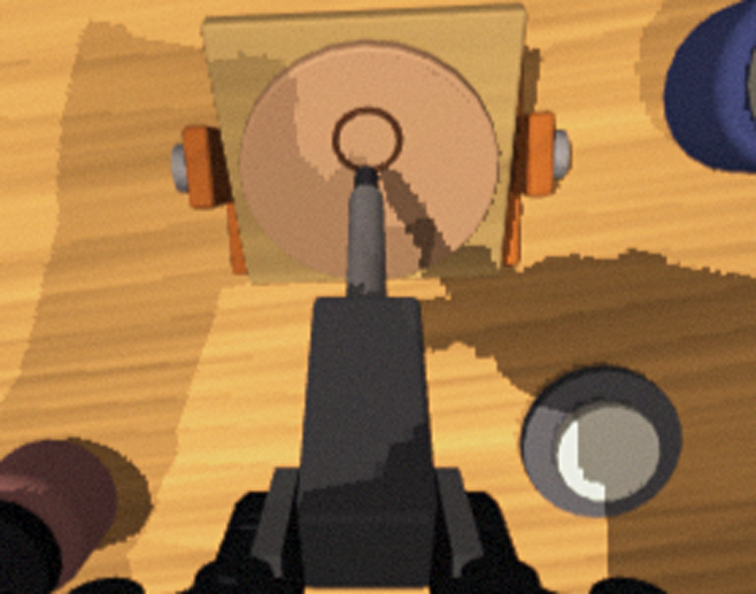

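View pics/s18c.png

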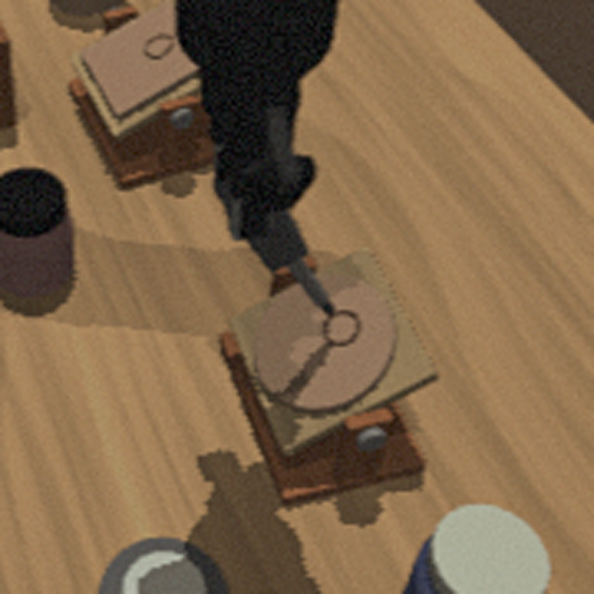

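```bash
cat > rel.py <<'E'
from ring import *
np.set_printoptions(precision=2,suppress=True)
def rel(f,guess,tcp,yaw,tipl,axl):
    pl=np.load('pics/plane.npz'); n=pl['n']; s,o=ring(f,guess)
    sp=np.mean([ray(s,e[0],e[1],pl['ce'],n) for e in o],0)
    c,sn=np.cos(yaw),np.sin(yaw); Rz=np.array([[c,-sn,0],[sn,c,0],[0,0,1]])
    tip=Rz@np.array(tipl)+tcp; ax=Rz@np.array(axl); ax/=np.linalg.norm(ax)
    ey=np.cross(n,[1,0,0]); ey/=np.linalg.norm(ey); ex=np.cross(ey,n)
    d=tip-sp; print('spot',sp,'tip',tip,'tip-spot in tile frame',np.array([d@ex,d@ey,d@n]),'axis err: up-slope %.3f lat %.3f'%(ax@ex,ax@ey),'n',n)
    print('tip px',proj(s,tip))
    return ex,ey,n,d
E
python3 - <<'E'
from rel import *
rel('pics/w18.npz',(120+368/2.7,60+138/2.7),np.array([521.2,-160.4,189.8]),-.13,[67.2,1.6,-84.5],[np.sin(.487),.02,-np.cos(.487)])
E
```

```text
ellipses [[255.53 113.85  28.7   30.29]
 [255.77 111.12  17.81  20.85]]
spot [ 598.15 -168.88   85.24] tip [ 588.04 -167.52  105.3 ] tip-spot in tile frame [ 0.5   0.38 22.5 ] axis err: up-slope -0.003 lat 0.002 n [-0.47  0.04  0.88]
tip px [[255.13 123.91]]
```

```bash
python3 -c "
from h import *
from cell import ctrl
p=ctrl.read_state()['eef_pos']
n=np.array([-.469,.042,.882]); n/=np.linalg.norm(n)
go(p-16*n,-.13)"
```

```text
t 18.85 pos [ 521.5 -160.7  191.2] rot [-3.122 -0.026 -0.13 ] F [ 0.74 -0.08 -1.98] w 24.9
slide [ 7.2 -0.  14.3] turn 0.0
```

play_rows([
  [2,0,4],
  [4,0,8],
  [6,0,12],
  [7,0,14],
  [7,0,14],
], turn=[0,0,0,0,0], fingers=[0,0,0,0,0])

```text
clock: 19.48
eef_pos: [528.9, -161.3, 177.2]
tool_rot: [-3.122, -0.026, -0.13]
force: [-0.2, -0.4, -1.8]
width: 24.9
```

play_rows([
  [0,0,0],
  [0,0,0],
], turn=[0,0], fingers=[0,0])

```text
clock: 19.73
eef_pos: [528.8, -161.3, 177.3]
tool_rot: [-3.122, -0.026, -0.13]
force: [0.6, 0.3, -1.1]
width: 25.1
```

```bash
python3 tilt.py w19; python3 - <<'E'
from h import *
np.set_printoptions(precision=3,suppress=True)
s=load('pics/w19.npz');P=cloud(s);Z=P[...,2]
m=(np.hypot(P[...,0]-583,P[...,1]+168)<42)&(Z>45)&(Z<120)&(s['im'][...,2]>110)
q=P[m]
for _ in range(5):
    ce=q.mean(0); n=np.linalg.svd(q-ce)[2][2]; n*=np.sign(n[2]); r=(q-ce)@n; q=q[abs(r)<2.5]
print(len(q),ce,n,'tilt',np.arccos(n[2]),'az',np.arctan2(-n[1],-n[0]),r.std())
np.savez('pics/plane.npz',ce=ce,n=n)
cv2.imwrite('pics/w19b.png',cv2.resize(s['im'][80:180,200:310],None,fx=6,fy=6,interpolation=2))
s=snap('side','s19'); cv2.imwrite('pics/s19c.png',cv2.resize(s['im'][200:300,270:370],None,fx=6,fy=6,interpolation=2))
E
```

```text
t 19.73 pos [ 528.8 -161.3  177.3] rot [-3.122 -0.026 -0.13 ] F [ 0.58  0.29 -1.06] w 25.1
slide [0. 0. 0.] turn 0
[0.015 0.036 0.014]
face n [ 0.883 -0.006  0.47 ] N 1877 rms 0.42 tilt 0.49 roll -0.006
axis pt (z=19): 12.4
 ax 50 74 dev front max 5.3 Y mid 0.4 w 10.3
 ax 60 88 dev front max 5.6 Y mid 0.3 w 9.9
 ax 70 71 dev front max 5.4 Y mid 0.5 w 10.4
 ax 80 56 dev front max 5.3 Y mid 1.0 w 9.7
 ax 90 55 dev front max 5.3 Y mid 1.3 w 10.2
 ax 100 39 dev front max 4.3 Y mid 1.8 w 7.6
 ax 110 26 dev front max 4.0 Y mid 1.6 w 7.1
 ax 120 55 dev front max 7.9 Y mid -0.1 w 19.9
 deepest 126.6 [ 67.1  -2.8 -94.8] px [124 260]
 head axial range rel ctr -36.2 28.9 ctr [12.1 -2.1 19.4]
4727 [ 591.471 -168.165   81.635] [-0.468  0.041  0.883] tilt 0.4894588786145283 az -0.08762224802792773 0.6102647552502121
```

View pics/w19b.png

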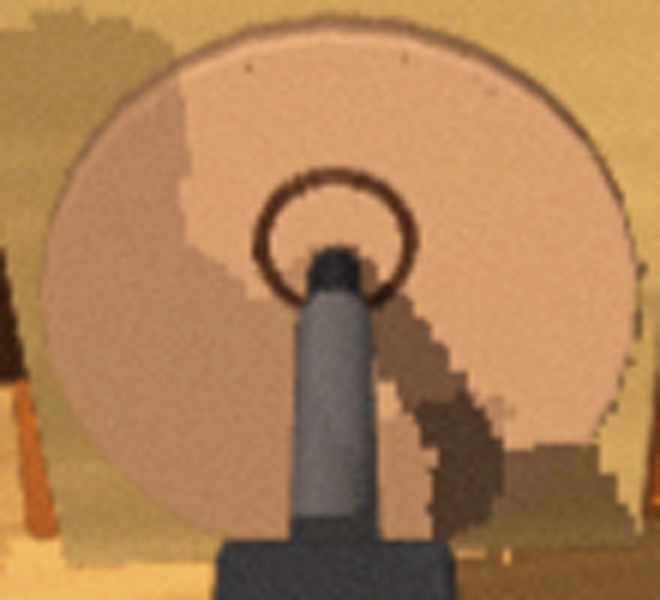

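View pics/s19c.png

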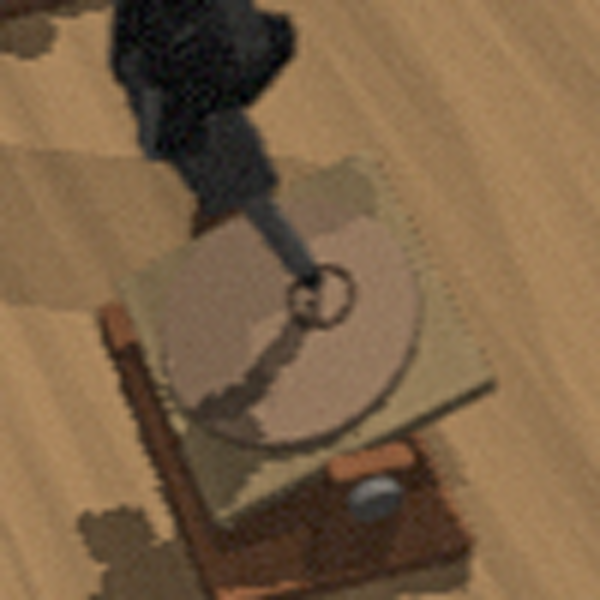

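```bash
python3 - <<'E'
from rel import *
th=.49
for tcp in ([528.8,-161.3,177.3],):
    ex,ey,n,d=rel('pics/w19.npz',(255.8,120),np.array(tcp),-.13,[12.1+117.7*np.sin(th),1.7,19.4-117.7*np.cos(th)],[np.sin(th),.022,-np.cos(th)])
pl=np.load('pics/plane.npz'); s=load('pics/w19.npz'); 
# ring extents in crop: x 254-418, y 168-310
sp=ray(s,200+336/6-.4,80+238/6-.4,pl['ce'],pl['n']); print(sp)
from cell import ctrl
p=ctrl.read_state()['eef_pos']
go(p-8*n,-.13); go(p-n,-.13)
E
```

```text
ellipses [[256.33 122.16  26.56  31.99]
 [255.36 119.02  17.77  22.09]]
spot [ 598.58 -169.32   85.46] tip [ 595.94 -168.36   92.85] tip-spot in tile frame [1.15 0.61 7.79] axis err: up-slope 0.001 lat 0.002 n [-0.47  0.04  0.88]
tip px [[255.01 123.81]]
[ 599.78 -169.25   86.1 ]
t 19.82 pos [ 528.8 -161.3  177.3] rot [-3.12 -0.03 -0.13] F [ 0.75 -0.44 -1.45] w 24.8
slide [ 3.6 -0.   7.2] turn 0.0
t 19.82 pos [ 528.8 -161.3  177.3] rot [-3.12 -0.03 -0.13] F [ 0.75 -0.44 -1.45] w 24.8
slide [ 0.4 -0.   0.9] turn 0.0
```

play_rows([
  [1,0,2],
  [2,0,4],
  [3,0,6],
  [3,0,6],
], turn=[0,0,0,0], fingers=[0,0,0,0])

```text
clock: 20.32
eef_pos: [532.0, -161.6, 171.1]
tool_rot: [-3.122, -0.026, -0.13]
force: [-0.2, -0.4, -0.5]
width: 24.8
```

play_rows([
  [0.9,0,1.8],
  [1.8,0,3.6],
  [1.8,0,3.6],
  [1.8,0,3.6],
], turn=[0,0,0,0], fingers=[0,0,0,0])

```text
clock: 20.82
eef_pos: [533.8, -161.8, 167.7]
tool_rot: [-3.122, -0.026, -0.13]
force: [-0.8, 0.3, 0.5]
width: 24.9
```

```bash
python3 tilt.py w20; python3 - <<'E'
from h import *
s=load('pics/w20.npz')
cv2.imwrite('pics/w20b.png',cv2.resize(s['im'][80:180,200:310],None,fx=6,fy=6,interpolation=2))
E
```

```text
t 20.82 pos [ 533.8 -161.8  167.7] rot [-3.122 -0.026 -0.13 ] F [-0.8   0.3   0.55] w 24.9
slide [0. 0. 0.] turn 0
[0.049 0.203 0.052]
face n [ 0.883 -0.01   0.47 ] N 1886 rms 0.41 tilt 0.489 roll -0.01
axis pt (z=19): 12.4
 ax 50 80 dev front max 5.5 Y mid 0.4 w 10.3
 ax 60 95 dev front max 5.6 Y mid 0.3 w 10.0
 ax 70 66 dev front max 5.5 Y mid 0.5 w 10.3
 ax 80 60 dev front max 5.4 Y mid 0.6 w 10.6
 ax 90 51 dev front max 5.2 Y mid 1.3 w 10.2
 ax 100 40 dev front max 4.2 Y mid 1.5 w 7.0
 ax 110 60 dev front max 7.8 Y mid -0.1 w 19.9
 deepest 115.4 [ 59.2  -6.5 -86.6] px [133 264]
 head axial range rel ctr -35.7 29.6 ctr [12.3 -2.  19.2]
```

View pics/w20b.png

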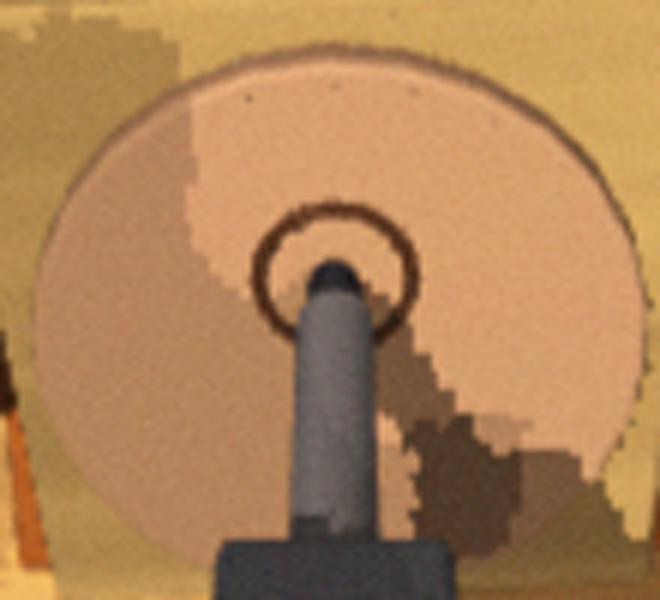

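play_rows([
  [0.7,0,1.4],
  [0.7,0,1.4],
  [0.7,0,1.4],
], turn=[0,0,0], fingers=[0,0,0])

```text
clock: 21.25
eef_pos: [534.5, -161.8, 166.4]
tool_rot: [-3.122, -0.026, -0.13]
force: [-1.3, 0.5, 1.6]
width: 24.6
```

```bash
python3 - <<'E'
from tilt import *
from cell import ctrl
n=np.array([-.469,.042,.882])
F=[]
for i in range(6):
    st=ctrl.read_state(); F.append(st['force']); 
    s=snap('wrist' if i<5 else 'side',f'h{i}')
print(np.array(F),np.mean(F,0)@n, st['eef_pos'],st['tool_rot'],st['clock'])
s=load('pics/h0.npz'); tilt(s,st['eef_pos'],-.13)
cv2.imwrite('pics/h0b.png',cv2.resize(s['im'][80:180,200:310],None,fx=6,fy=6,interpolation=2))
s=load('pics/h5.npz');cv2.imwrite('pics/h5b.png',cv2.resize(s['im'][200:300,270:370],None,fx=6,fy=6,interpolation=2))
E
```

```text
[[-1.254  0.468  1.594]
 [-1.04  -0.403  1.427]
 [-1.113 -0.364  0.613]
 [-1.524 -0.146  1.6  ]
 [-0.573  0.912  0.85 ]
 [-1.983  0.289  1.236]] 1.6665522636258692 [ 534.527 -161.791  166.36 ] [-3.122 -0.026 -0.13 ] 21.5
face n [ 0.882 -0.01   0.471] N 1858 rms 0.41 tilt 0.49 roll -0.01
axis pt (z=19): 12.3
 ax 50 78 dev front max 5.5 Y mid 0.4 w 10.2
 ax 60 92 dev front max 5.6 Y mid 0.3 w 10.0
 ax 70 69 dev front max 5.3 Y mid 0.5 w 10.4
 ax 80 55 dev front max 5.5 Y mid 0.6 w 10.5
 ax 90 54 dev front max 5.3 Y mid 1.3 w 10.2
 ax 100 33 dev front max 4.4 Y mid 1.5 w 7.0
 ax 110 60 dev front max 7.6 Y mid -0.1 w 19.8
 deepest 114.8 [ 62.9  -2.8 -83.9] px [129 260]
 head axial range rel ctr -35.6 29.2 ctr [12.2 -2.  19.1]
```

View pics/h0b.png

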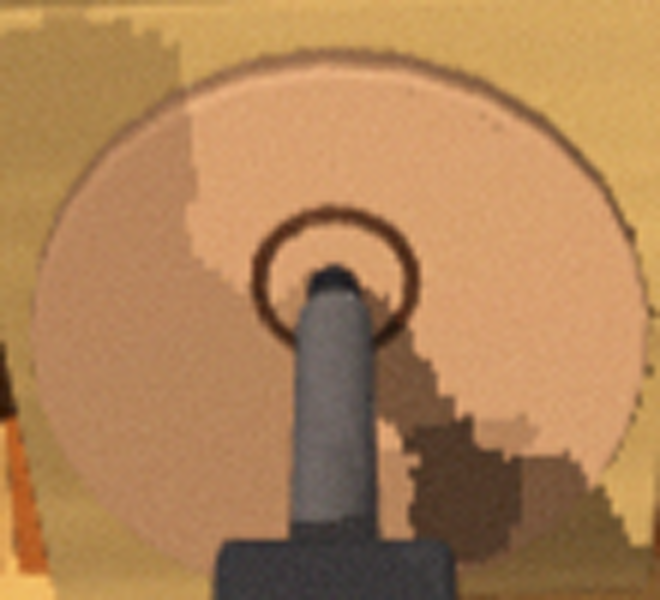

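View pics/h5b.png

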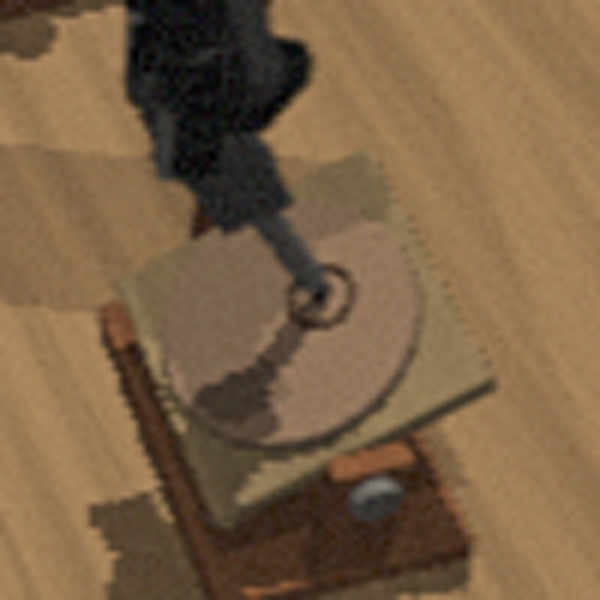

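play_rows([
  [0,0,0.2],
  [0,0,0.2],
  [0,0,0.2],
  [0,0,0.2],
  [0,0,0.2],
], turn=[0,0,0,0,0], fingers=[0,0,0,0,0])

```text
clock: 22.18
eef_pos: [534.5, -161.9, 166.1]
tool_rot: [-3.122, -0.026, -0.13]
force: [-1.6, 0.1, 1.7]
width: 24.8
```

```bash
python3 - <<'E'
from tilt import *
from cell import ctrl
n=np.array([-.469,.042,.882]);F=[]
for i in range(5):
    st=ctrl.read_state(); F.append(st['force']); s=snap('wrist',f'i{i}')
print(np.mean(F,0),(np.mean(F,0)-[.2,0,-1.4])@n, st['eef_pos'],st['tool_rot'],st['clock'])
print(ctrl.finish_job())
E
```

```text
[-1.276  0.217  1.852] 3.5699184792041407 [ 534.514 -161.848  166.134] [-3.122 -0.026 -0.13 ] 22.375
the job is handed in; nothing more can be done
None
```

The gauge is zeroed and pressed, nose inside the ring, on the round tile's test spot. I handed the job in at about 22.4 s of the 69 s allowed; no verdict is reported.

- **Zeroing:** I lifted the smaller gauge from its stand and pressed it upright on the middle of the white disc. It pushed with about 2.5 N (about 4 mm in) for roughly 1.5 s.
- **Tilting the gauge:** The arm can't tilt its tool on command, so I pivoted the gauge in the grip by pushing its stem gently against the stand's edge, at about 6 N. This slid the head about 14 mm forward between the pads, but the grip held.
- **Squareness:** The last measurement gave a gauge tilt of 0.490 rad against 0.489 rad for the tile, with about 0.002 rad sideways error.
- **Position:** The nose was within about 1 mm of the ring's centre, in both the wrist and side views.
- **Nose depth:** The estimates disagree slightly. The arm's travel gives about 4.8 mm in. The force gives 3.0 to 3.6 N (5 to 6 mm), and its readings scatter by about 0.5 N.
- **Everything else:** I kept the gauge and arm clear of the square tile, jars and mug, and the round tile's tilt did not change. I took no separate last check on the bystanders.

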